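# Set the edge-dressing jig and load it with drawer dividers

### The job

Set the height of the bed in the edge-dressing jig: wind the bed down with the knob until its pointer is clearly below the brass rider on the scale, then wind it back up so that it comes level with the rider from below, with the slack of the worn screw taken up, so that the bed rests on the nut and cannot sink under the sanding. Then take every divider out of the peg rack and stand it on its long edge in a slot of its own in the jig, down on the bed and lengthwise centred between the combs. Finally lay the sanding block flat across the upper edges of the dividers, ready for dressing, and leave the other things on the bench alone.

Things in the scene. Friction and masses are not known exactly. Their poses are not given: they have to be found in the camera images.
- edge_jig: Fixed wooden jig, base board 160x290x18 mm. Origin: underside, middle; its x axis runs along the slots, y along the row of slots. Two dark combs (x -64 to -46 and 46 to 64 mm, teeth to z 97) make 4 slots, 13 mm wide with flared mouths, at y = 100, 62, 24, -14 mm. Between the combs lies the bed. The screw frame with the knob stands at y = -105 mm.
- knob (a joint): Angle of the fluted dark wooden knob, rad; 0 at the start, growing clockwise seen from above. Clockwise raises the nut, anticlockwise lowers it, 14 mm a turn (2.23 mm per rad); range -9 to 3.2. Stiff: about 0.1 to 0.15 Nm to turn; it stays where it is left. The bed lags by the slack of the nut.
- knob_grip (a point): On the vertical axis of the knob at mid-grip, 12 mm below its flat top. The knob is round, 46 mm across, 24 mm high, may be gripped from above at any yaw and turned at most about 1.5 rad a grasp; 10 mm of free height lies under it, above the 90x40 mm cross-head.
- bed (a joint): Height of the plywood bed relative to its start, m (0 at the start, negative lower, range -0.0165 to 0.006). The bed is held by stiff guides (16 N of friction) and moves only when the nut lifts it, or, after 4 mm of free play, pulls it down.
- bed_mid (a point): Middle of the bed's top face, level, axes as the jig's. The dividers stand on this face. It lies at jig x = 0, y = 43 mm.
- bed_seat (a point): Underside of the bed's tongue right above the brass nut, on the screw axis. When the bed rests on the nut it coincides with nut_top.
- nut_top (a point): Middle of the top face of the brass nut (34x36x16 mm) in the bed's cage. Gap up to bed_seat: 0 mm when the bed rests on the nut (nut was last moved up), 4 mm when the nut pulls the bed down.
- pointer (a point): Tip of the brass pointer that is fixed to the bed and moves up and down beside the scale, on the front of the jig left of the screw.
- rider_line (a point): Middle of the brass rider (10x21x9 mm) clipped on the upright aluminium scale, with a black line: the wanted height of the pointer, 5 to 10 mm below where the pointer starts. Fixed, but at another height in every start.
- peg_rack: Fixed drying rack, base board 150x262x16 mm, origin: underside, middle. Dividers lean between slanted dowels, 30 degrees from upright, upper edge towards the rack's +y, lower edge along its x axis, at y = 70, 14, -42, -98 mm. Two 46 mm dowels under each at x = +-36 mm, two 26 mm dowels before it at x = +-52 mm; the middle is free for fingers. Best taken from the +y end on.
- sanding_block: Cork sanding block 59 (x) x 99 (y) x 33 (z) mm, about 0.1 kg, lying on the bench to the right. Origin: middle of the underside, z up.
- tape_roll: Roll of masking tape, 77 mm across, 18 mm high; bystander.
- shim_stack: Small stack of thin wooden shims 35x90x9 mm, flat on the bench between jig and rack; bystander.
- c_clamp: Blue C-clamp, 109x112x17 mm, flat on the bench near the front edge; bystander.
- spanner: Open-ended spanner, 209 mm long, flat on the bench behind the jig and rack; bystander.
- divider1: Thin pine drawer divider 130 (x) x 10 (y) x 62 (z) mm, 50 g. Origin: middle of its lower long edge; z points up its face to the upper edge, y is its thickness. Leans in the peg rack at the start, top edge 62 mm up along z. Three or four are present; they are alike.
- divider2: Thin pine drawer divider 130 (x) x 10 (y) x 62 (z) mm, 50 g. Origin: middle of its lower long edge; z points up its face to the upper edge, y is its thickness. Leans in the peg rack at the start, top edge 62 mm up along z. Three or four are present; they are alike.
- divider3: Thin pine drawer divider 130 (x) x 10 (y) x 62 (z) mm, 50 g. Origin: middle of its lower long edge; z points up its face to the upper edge, y is its thickness. Leans in the peg rack at the start, top edge 62 mm up along z. Three or four are present; they are alike.
- divider4: Thin pine drawer divider 130 (x) x 10 (y) x 62 (z) mm, 50 g. Origin: middle of its lower long edge; z points up its face to the upper edge, y is its thickness. Leans in the peg rack at the start, top edge 62 mm up along z. Three or four are present; they are alike.

How it is judged:
By the outcome, as a careful person would: the job done as asked, in the order asked, and still so for the second after the job is handed in, with the robot touching nothing.
Of divider1, divider2, divider3, divider4 only 3 to 4 are there at a start; the rules pass over those that are not, and their reading is None.
At some moment in a run one of sanding_block may be knocked a few centimetres aside while the robot is not near it.
It also fails if it takes over 210 s, if anything falls off the work surface, if the arm or the gripper's body presses on something with over 40 N, if the wrist force passes 120 N, or if a joint passes its speed limit or range.

### The arm

A 6-joint arm with a two-finger parallel gripper is mounted at the origin on a cart in front of the work surface, level with it; the furniture and walls round the work are solid. World frame = base frame: x ahead of the robot, y to its left, z up, the work surface at z = 0. Lengths are in m, angles in rad, forces in N, time in s.
With the tool pointing down it reaches from about 0.3 to 0.875 m from the base axis. Payload 6.4 kg.
Tool frame: the origin (TCP) lies between the finger pads; the fingertips stand 19 mm ahead of it and the grasp point (between the pads) is the TCP (ctrl.tips_ahead is the z of the fingertips in the tool frame, in m); z points along the fingers, y is the line along which they close (so a half turn about z gives the same grasp; the last joint's range is limited). The gripper opens to 85 mm and grips with 20 to 120 N. Pads are 22 mm wide; open, the fingers measure 114 mm over their backs; the gripper's body (76 mm by 85 mm) begins 54 mm behind the grasp point. The pads swing forward as they close: fully open they stand 13 mm farther back than shut.
Start: joints at [1.016, 0.181, 1.607, -0, 1.354, -0.206], TCP at [0.197, 0.54, 0.25] pointing down, gripper open.
Joint ranges: [-2.99, 2.99], [-0.89, 2.07], [0.3, 2.58], [-1.14, 4.28], [0, 2.63], [-3.12, 3.12]. Speed limits (rad/s): [2.57, 2.57, 3.01, 3.14, 3.14, 3.14].

### API

Orientations are given as a unit quaternion [w, x, y, z].
In Python, from bench import readout, vision, ctrl gives the robot as it stands.
- The arm moves only by the tool play_rows, never from a script. Its arguments are lists of equal length, an entry for each row: "xyz": the shift along the tool's x, y, z in mm, a list of three; "rot": the turn, a rotation vector about the tool's x, y, z in rad, a list of three; "grip": the opening, from 0 (shut) to 1 (fully open). In form: {"xyz": [[x, y, z], ...], "rot": [[rx, ry, rz], ...], "grip": [grip, ...]}. A call has exactly 10 rows; each row is the pose to reach, as a shift and turn from the pose commanded when the call began, along the tool's axes at that moment; what a row does not reach only later rows make up. A row lasts 1/8 s, in which the tool goes at most 62.5 mm and 10.7 degrees, less where a joint would pass 70% of its speed; a pose out of reach is approached as far as the arm can. A call with a gripper value outside its range is refused whole. The fingers move at their own pace and stop on an object; the grip force is fixed at half the most. Time passes only in rows, so rows that repeat a pose let the fingers close, or fill a call up. It gives the time, the measured TCP pose, the force, the opening and the grip force at its end, in the units of the state.
- readout.get_obs(): the state, without advancing time (a new reading comes with each control period).
- vision.camera(name): name is "scene" or "top" or "wrist"; returns a dict with "color" (480x640x3 uint8, red, green, blue), "depth" (480x640 float32, m along the optical axis (not along the pixel's ray), 0 where there is no reading), "camera_matrix" (3x3 intrinsics, pixels), "extrinsics" (4x4, takes a point from camera to world coordinates); the wrist camera has in their place "hand_eye" (4x4, takes a point from camera to tool coordinates, whose origin is the TCP and whose axes are the flange's). Camera axes: x right, y down, z forward; pixel columns grow to the right and rows downward; lengths in m; the calibration is good to about 2 mm. A picture is of the moment at which its call begins: read the wrist's pose just before it.
- ctrl.hand_in(): hands the job in; it is judged then, once.
The state is a dict: "time_s": time; "q": joint angles; "dq": joint speeds; "joint_efforts": joint torques, N m; "eef_pos": TCP position; "eef_rot": TCP orientation; "wrist_force": force on the tool from outside, world axes, zero at the start; "torque": the same for the moment, N m; "opening": opening from 0.0 (shut) to 1.0 (fully open); "grasp_force": force on a finger pad.
Only numpy, scipy, OpenCV 4.12 (cv2) and the standard library are available. Lean on these libraries where they do the work, as an engineer would, in place of code of your own. Each camera call takes 0.05 s, during which the arm holds its last target. There are 200 camera calls.

## Working session

There is one attempt and no reset: what is moved stays moved. The work goes in short steps, Python scripts to look and compute and a tool call to move; the robot and the scene stay as the last step left them, time stands still between calls to the robot, and variables do not carry over. Pictures are saved under pics/ and viewed, at most 14 in all, crops included, and the job is handed in when it is done.

Besides the shell and the picture viewer there is one more tool, called after "Call:" by a JSON object that holds its "name" and its "arguments". play_rows: Moves the arm, as the interface text tells. Its arguments: {"type":"object","properties":{"xyz":{"type":"array","items":{"type":"array","items":{"type":"number"}}},"rot":{"type":"array","items":{"type":"array","items":{"type":"number"}}},"grip":{"type":"array","items":{"type":"number"}}},"required":["xyz","rot","grip"]}

```bash
ls; mkdir -p pics; cat > h.py <<'E'
import numpy as np, cv2
from scipy.spatial.transform import Rotation as R
from bench import readout, vision, ctrl
def pose():
    o=readout.get_obs(); q=o['eef_rot']; T=np.eye(4); T[:3,:3]=R.from_quat([q[1],q[2],q[3],q[0]]).as_matrix(); T[:3,3]=o['eef_pos']; return T,o
def cam(n):
    T,o=pose(); c=vision.camera(n); E=T@c['hand_eye'] if n=='wrist' else c['extrinsics']
    return c['color'],c['depth'],c['camera_matrix'],np.array(E)
def pts(d,K,E):
    v,u=np.mgrid[:d.shape[0],:d.shape[1]]
    P=np.stack([(u-K[0,2])/K[0,0]*d,(v-K[1,2])/K[1,1]*d,d],-1)
    return P@E[:3,:3].T+E[:3,3]
def plane(uv,z,K,E):
    uv=np.atleast_2d(uv).astype(float); r=np.c_[(uv[:,0]-K[0,2])/K[0,0],(uv[:,1]-K[1,2])/K[1,1],np.ones(len(uv))]@E[:3,:3].T
    return E[:3,3]+r*((z-E[2,3])/r[:,2])[:,None]
def save(n,c): cv2.imwrite('pics/'+n+'.png',cv2.cvtColor(c,cv2.COLOR_RGB2BGR))
def to(p,Rm=None):
    "shift mm and rotvec from the current pose to target"
    T,o=pose(); s=T[:3,:3].T@(np.array(p)-T[:3,3])*1000
    w=R.from_matrix(T[:3,:3].T@Rm).as_rotvec() if Rm is not None else None
    return s.round(1), None if w is None else w.round(3)
def down(yaw):
    "tool pointing down, tool y (closing) axis at world yaw"
    y=np.array([np.cos(yaw),np.sin(yaw),0]); z=np.array([0,0,-1.]); return np.c_[np.cross(y,z),y,z]
E
python3 - <<'E'
from h import *
for n in ['scene','top','wrist']:
    c,d,K,E=cam(n); save(n+'0',c); np.savez(n+'0.npz',c=c,d=d,K=K,E=E); print(n,K[0,0],E.round(3).tolist())
T,o=pose();print(T.round(3).tolist(),o['opening'],o['wrist_force'])
E
```

```text
pics
scene 510.8222440477594 [[0.691, -0.475, 0.545, -0.207], [-0.723, -0.454, 0.52, -0.737], [0.001, -0.754, -0.657, 1.061], [0.0, 0.0, 0.0, 1.0]]
top 522.2656484814721 [[-0.045, -0.977, 0.21, 0.277], [-0.999, 0.043, -0.014, 0.022], [0.005, -0.211, -0.978, 1.372], [0.0, 0.0, 0.0, 1.0]]
wrist 334.7435699673125 [[0.342, 0.889, 0.303, 0.119], [0.94, -0.323, -0.112, 0.569], [-0.001, 0.323, -0.946, 0.373], [0.0, 0.0, 0.0, 1.0]]
[[-0.94, 0.342, -0.001, 0.196], [0.342, 0.94, -0.001, 0.54], [0.0, -0.001, -1.0, 0.25], [0.0, 0.0, 0.0, 1.0]] 1.0024062915126242 [-0.41127507  0.62168091 -1.43172781]
```

View pics/top0.png

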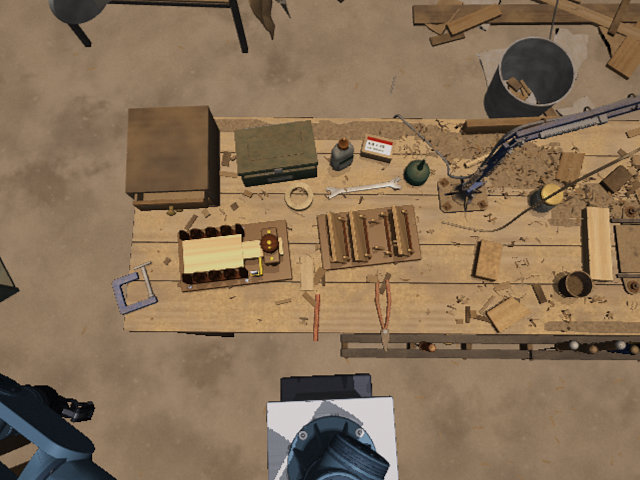

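View pics/scene0.png

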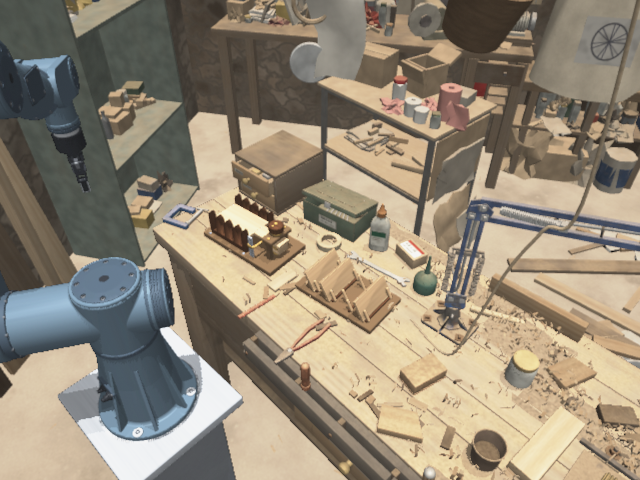

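```bash
python3 - <<'E'
from h import *
f=np.load('top0.npz');c=f['c']
a=cv2.resize(c[195:295,160:440],None,fx=2.85,fy=2.85,interpolation=cv2.INTER_CUBIC)
b=cv2.resize(c[225:335,440:640],None,fx=2.7,fy=2.7,interpolation=cv2.INTER_CUBIC)
im=np.zeros((590,800,3),np.uint8); im[:a.shape[0],:a.shape[1]]=a[:,:800]; im[290:290+b.shape[0],:b.shape[1]]=b
save('crop1',im)
P=pts(f['d'],f['K'],f['E'])
for u,v in [(210,255),(270,240),(488,260),(505,315),(340,235),(373,240),(300,197),(310,270),(300,300),(320,340-30)]: print(u,v,P[v,u].round(3),c[v,u])
E
```

```text
210 255 [0.517 0.284 0.073] [213 198 137]
270 240 [0.537 0.127 0.13 ] [124  77  30]
488 260 [ 0.479 -0.429  0.034] [151 114  71]
505 315 [ 0.337 -0.46   0.021] [185 144  94]
340 235 [ 0.562 -0.048  0.035] [113  84  51]
373 240 [ 0.549 -0.136  0.013] [149 113  78]
300 197 [0.68  0.054 0.002] [177 142  97]
310 270 [0.477 0.035 0.006] [196 163 118]
300 300 [ 0.4    0.064 -0.   ] [191 153 105]
320 310 [0.372 0.013 0.002] [162 128  90]
```

View pics/crop1.png

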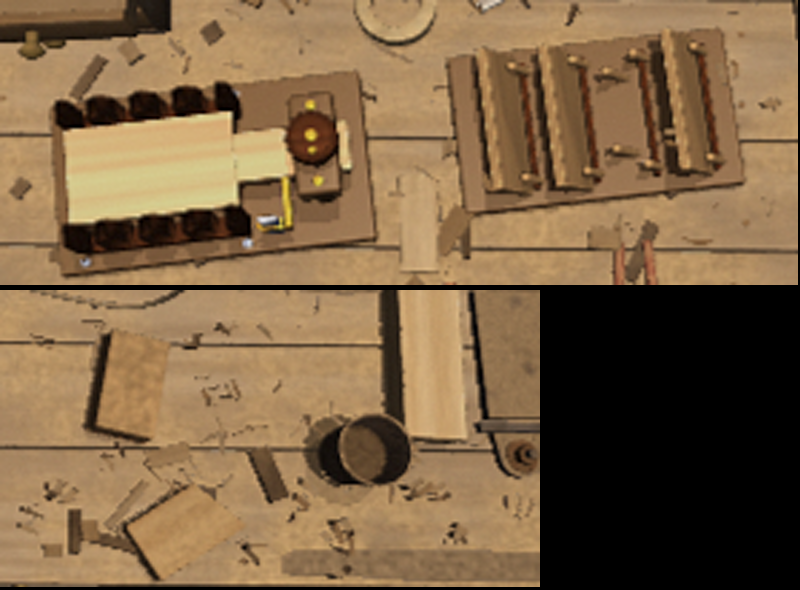

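```bash
python3 - <<'E'
from h import *
f=np.load('top0.npz');c=f['c'];P=pts(f['d'],f['K'],f['E']);d=f['d']
def rect(box,lo,hi):
    u0,v0,u1,v1=box; Q=P[v0:v1,u0:u1].reshape(-1,3); m=(Q[:,2]>lo)&(Q[:,2]<hi)&(d[v0:v1,u0:u1].ravel()>0); Q=Q[m]
    m2=np.zeros((1000,1200),np.uint8) 
    r=cv2.minAreaRect((Q[:,:2]*1000).astype(np.float32)); return np.round(r[0],1),np.round(r[1],1),round(r[2],1),np.median(Q[:,2]).round(4),len(Q)
print('jig',rect((165,215,297,300),.012,.025))
print('rack',rect((312,200,428,275),.010,.02))
print('block',rect((465,235,510,285),.025,.04))
print('knob',rect((255,225,285,265),.12,.16))
Q=P[225:265,255:285].reshape(-1,3);Q=Q[Q[:,2]>.12];print(Q.mean(0),np.percentile(Q[:,2],[5,50,95]))
print('bed',rect((180,232,242,285),.06,.085))
E
```

```text
jig (array([522.2, 228. ]), array([317.4, 221.3]), 86.4, np.float64(0.0169), 2235)
rack (array([ 559.1, -127.8]), array([307.3, 202. ]), 87.1, np.float64(0.0149), 2898)
block (array([ 481.3, -431.1]), array([60. , 99.2]), 74.7, np.float64(0.032), 841)
knob (array([532.2, 131.8]), array([43.5, 43.9]), 66.8, np.float64(0.1263), 261)
[0.52823443 0.13028003 0.14505084] [0.12175693 0.12629491 0.13141762]
bed (array([520.9, 279.5]), array([128.5, 153.3]), 3.3, np.float64(0.069), 2230)
```

```bash
python3 - <<'E'
from h import *
print(to([.5,.17,.28],down(np.pi/2+.1)))
E
```

```text
(array([-411.9, -244. ,  -30.2]), array([-0.001, -0.001, -0.449]))
```

Call:
{"name": "play_rows", "arguments": {"xyz": [[-45, -27, -3], [-95, -56, -7], [-150, -88, -11], [-205, -121, -15], [-260, -154, -19], [-315, -187, -23], [-365, -216, -27], [-400, -237, -29], [-412, -244, -30], [-412, -244, -30]], "rot": [[0, 0, -0.05], [0, 0, -0.1], [0, 0, -0.16], [0, 0, -0.22], [0, 0, -0.28], [0, 0, -0.34], [0, 0, -0.4], [0, 0, -0.44], [0, 0, -0.45], [0, 0, -0.45]], "grip": [1, 1, 1, 1, 1, 1, 1, 1, 1, 1]}}

```text
time_s: 1.4
eef_pos: [0.5002, 0.1701, 0.2799]
eef_rot: [-0.0, -0.05, 0.999, 0.0]
wrist_force: [1.0, 0.5, -0.3]
opening: 1.003
grasp_force: 0.0
```

```bash
python3 - <<'E'
from h import *
c,d,K,E=cam('wrist'); save('w1',c); np.savez('w1.npz',c=c,d=d,K=K,E=E)
T,o=pose(); print(T.round(3).tolist(),o['time_s'],o['q'],K)
E
```

```text
[[-0.995, -0.101, -0.001, 0.5], [-0.101, 0.995, 0.0, 0.171], [0.001, 0.001, -1.0, 0.28], [0.0, 0.0, 0.0, 1.0]] 1.45 [ 1.04230317e-01  5.11701161e-02  1.68946901e+00  5.98731143e-04
  1.40206564e+00 -1.56737019e+00] [[334.74356997   0.         326.14987375]
 [  0.         334.74356997 242.22078731]
 [  0.           0.           1.        ]]
```

View pics/w1.png

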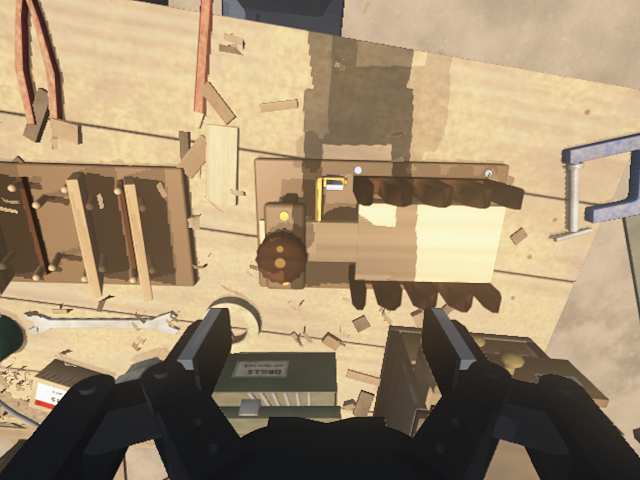

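```bash
python3 - <<'E'
from h import *
f=np.load('w1.npz');c,d,K,E=[f[k] for k in 'cdKE'];P=pts(d,K,E)
z=P[...,2]
for u,v in [(230,300),(270,290),(300,165),(325,290),(400,260),(450,230),(285,250),(283,216),(150,240),(330,186)]: print((u,v),P[v,u].round(4),c[v,u])
# jig near edge
def edge(us,v0,v1,h):
    o=[]
    for u in us:
        col=z[v0:v1,u]; k=np.where(col>h)[0]
        if len(k): o.append((u,v0+k[0]))
    return np.array(o)
e=edge(range(265,500,5),140,180,.010);p=plane(e,.018,K,E)
g=np.polyfit(p[:,1],p[:,0],1);r=p[:,0]-np.polyval(g,p[:,1]);m=abs(r)<.002;g=np.polyfit(p[m,1],p[m,0],1);print('jig near edge',g,r.std(),m.sum(),e[::8].tolist())
e=edge(range(10,180,5),150,180,.009);p=plane(e,.016,K,E)
g=np.polyfit(p[:,1],p[:,0],1);r=p[:,0]-np.polyval(g,p[:,1]);m=abs(r)<.002;g=np.polyfit(p[m,1],p[m,0],1);print('rack near edge',g,r.std(),m.sum(),e[::8].tolist())
for v in (165,175,185,195):
    row=z[v,180:300]; k=np.where(row>.010)[0]; print('row',v,k[:1]+180, plane((180+k[k>60][0],v),.018,K,E))
    k=np.where(z[v,150:230]>.010)[0]; print(' rack end',150+k.max() if len(k) else None, plane((150+k.max(),v),.016,K,E) if len(k) else None)
k=z[225:300,240:320]>.118; Q=P[225:300,240:320][k]; print('knob',Q.mean(0),Q.min(0),Q.max(0),np.percentile(Q[:,2],[5,50,95]))
bed=(z>.06)&(z<.08)&(c[...,0]>150); ys,xs=np.where(bed[150:320,350:520]); print('bed z',np.median(z[150:320,350:520][bed[150:320,350:520]]))
E
```

```text
(230, 300) [0.6452 0.0568 0.0096] [105  93  73]
(270, 290) [6.301e-01 1.075e-01 4.000e-04] [238 214 167]
(300, 165) [0.4606 0.1365 0.019 ] [187 153 115]
(325, 290) [ 6.230e-01  1.807e-01 -1.000e-04] [235 209 159]
(400, 260) [0.5441 0.2541 0.0699] [193 159 118]
(450, 230) [0.5059 0.3004 0.0693] [252 246 203]
(285, 250) [0.5231 0.136  0.1277] [110  78  53]
(283, 216) [0.5012 0.129  0.0952] [251 238 130]
(150, 240) [ 0.5683 -0.0389  0.0169] [94 74 53]
(330, 186) [0.4686 0.1705 0.0945] [249 250 251]
jig near edge [-0.07497684  0.464762  ] 0.0020169985952575957 43 [[265, 158], [305, 159], [345, 161], [385, 162], [425, 162], [465, 163]]
rack near edge [-0.0676096   0.47744815] 0.00229473525556148 31 [[10, 162], [50, 164], [90, 165], [130, 163], [170, 167]]
row 165 [184] [[0.46590048 0.08476222 0.018     ]]
 rack end 229 [[0.46895674 0.0561311  0.016     ]]
row 175 [180] [[0.47697244 0.08623071 0.018     ]]
 rack end 229 [[0.48022644 0.05619838 0.016     ]]
row 185 [180] [[0.48837134 0.08658243 0.018     ]]
 rack end 228 [[0.49182747 0.05511598 0.016     ]]
row 195 [180] [[0.50160363 0.07075506 0.018     ]]
 rack end 227 [[0.50365375 0.05401257 0.016     ]]
knob [0.53047044 0.13325863 0.13131871] [0.41871    0.10921972 0.11802014] [0.55746929 0.16193536 0.40383861] [0.12313768 0.12802623 0.13017603]
bed z 0.07043259921184875
```

```bash
python3 - <<'E'
from h import *
f=np.load('w1.npz');c=f['c']
save('crop2',cv2.resize(c[150:300,245:395],(600,600),interpolation=cv2.INTER_CUBIC))
# tilt candidates
def tilt(yaw,a): # tilt tool z toward +X by a
    return R.from_rotvec([0,-a,0]).as_matrix()@down(yaw)
h=f['K']
import json
T,o=pose(); 
c0,d0,K0,E0=f['c'],f['d'],f['K'],f['E']
H=np.linalg.inv(T)@E0; print(H.round(4).tolist())
E
```

```text
[[-0.0014, -0.9462, -0.3234, 0.0816], [1.0, -0.0012, -0.0011, -0.0007], [0.0006, -0.3234, 0.9462, -0.1239], [0.0, 0.0, 0.0, 1.0]]
```

View pics/crop2.png

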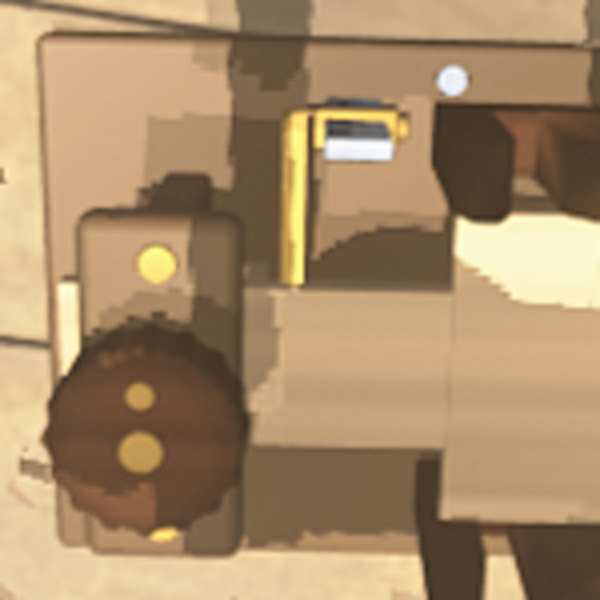

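```bash
cat >> h.py <<'E'
def tilt(yaw,a): return R.from_rotvec([0,-a,0]).as_matrix()@down(yaw)
E
python3 - <<'E'
from h import *
s,w=to([.42,.172,.18],tilt(np.pi/2+.075,.7)); print(s,w)
E
```

```text
[ 79.    9.1 100. ] [ 0.062 -0.698  0.024]
```

Call:
{"name": "play_rows", "arguments": {"xyz": [[20, 2, 5], [40, 4, 15], [60, 7, 35], [75, 9, 55], [79, 9, 75], [79, 9, 90], [79, 9, 100], [79, 9, 100], [79, 9, 100], [79, 9, 100]], "rot": [[0.01, -0.12, 0.004], [0.02, -0.24, 0.008], [0.03, -0.36, 0.012], [0.04, -0.48, 0.016], [0.05, -0.6, 0.02], [0.062, -0.698, 0.024], [0.062, -0.698, 0.024], [0.062, -0.698, 0.024], [0.062, -0.698, 0.024], [0.062, -0.698, 0.024]], "grip": [1, 1, 1, 1, 1, 1, 1, 1, 1, 1]}}

```text
time_s: 2.7
eef_pos: [0.4218, 0.1713, 0.1815]
eef_rot: [0.344, -0.035, 0.938, -0.013]
wrist_force: [-0.1, -0.7, 0.6]
opening: 0.997
grasp_force: 0.0
```

```bash
python3 - <<'E'
from h import *
c,d,K,E=cam('wrist'); np.savez('w2.npz',c=c,d=d,K=K,E=E); print(E.round(3).tolist())
uv=lambda p:(lambda q:q[:2]/q[2])(K@(np.linalg.inv(E)@np.r_[p,1])[:3])
u,v=uv([.465,.17,.09]); print(u,v)
u,v=int(u),int(v); u0,v0=u-60,v-50; print(u0,v0)
im=np.zeros((600,800,3),np.uint8); im[:400,:480]=cv2.resize(c[v0:v0+100,u0:u0+120],None,fx=4,fy=4,interpolation=cv2.INTER_CUBIC)[::-1,::-1]
im[360:600,480:800]=cv2.resize(c,(320,240)); save('w2',im)
E
```

```text
[[-0.057, 0.512, 0.857, 0.28], [0.997, 0.072, 0.024, 0.165], [-0.049, 0.856, -0.514, 0.223], [0.0, 0.0, 0.0, 1.0]]
327.16226117645465 215.0695817646309
267 165
```

View pics/w2.png

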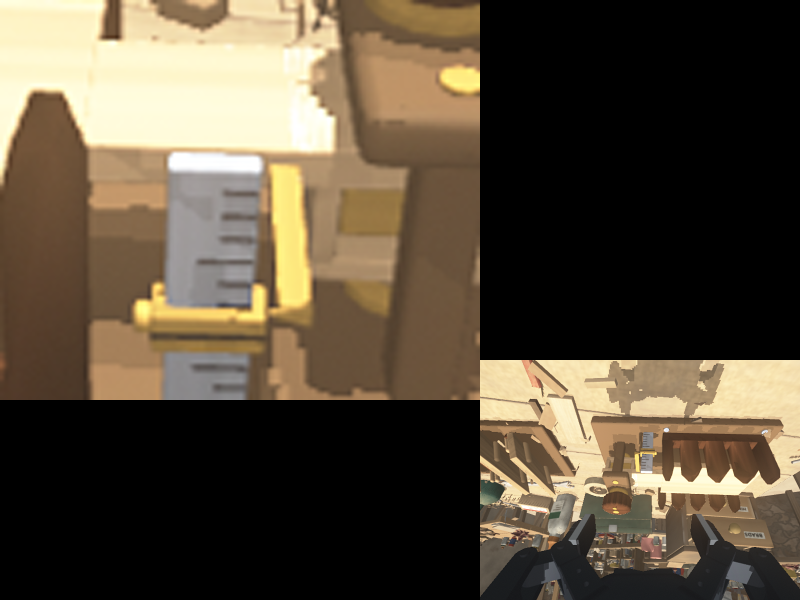

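```bash
python3 - <<'E'
from h import *
f=np.load('w2.npz');c,d,K,E=[f[k] for k in 'cdKE'];P=pts(d,K,E)
save('crop3',cv2.resize(c[165:215,300:360],(720,600),interpolation=cv2.INTER_NEAREST)[::-1,::-1])
np.set_printoptions(linewidth=220)
for u in (335,327,340,322,320,318,316,314):
    print('u',u)
    for v in range(174,216,2): print(v,(P[v,u]*1000).round(1).tolist(),c[v,u].tolist(),end=' | ')
    print()
E
```

```text
u 335
174 [466.8, 174.1, 50.8] [141, 139, 141] | 176 [467.2, 174.2, 52.4] [140, 132, 126] | 178 [464.4, 174.1, 56.9] [149, 118, 65] | 180 [464.8, 174.2, 58.4] [74, 62, 50] | 182 [464.6, 174.3, 60.5] [161, 126, 71] | 184 [465.1, 174.4, 62.0] [182, 141, 77] | 186 [465.8, 174.5, 63.3] [250, 217, 112] | 188 [467.0, 174.6, 64.1] [135, 129, 125] | 190 [466.6, 174.6, 66.3] [141, 138, 139] | 192 [467.3, 174.7, 67.5] [142, 138, 139] | 194 [466.8, 174.8, 69.8] [142, 139, 138] | 196 [466.8, 174.8, 71.6] [143, 140, 139] | 198 [467.0, 174.9, 73.3] [132, 127, 125] | 200 [466.5, 174.9, 75.5] [143, 138, 136] | 202 [466.5, 175.0, 77.2] [156, 153, 152] | 204 [466.3, 175.1, 79.1] [156, 153, 151] | 206 [465.8, 175.1, 81.3] [157, 154, 152] | 208 [467.3, 175.2, 81.8] [157, 154, 153] | 210 [467.0, 175.3, 83.8] [147, 141, 138] | 212 [466.4, 175.3, 86.0] [148, 142, 140] | 214 [466.4, 175.4, 87.6] [148, 143, 140] | 
u 327
174 [468.3, 168.2, 50.0] [140, 140, 141] | 176 [467.6, 168.3, 52.6] [134, 120, 104] | 178 [464.1, 168.3, 57.8] [150, 118, 65] | 180 [463.7, 168.4, 60.0] [73, 61, 49] | 182 [465.0, 168.5, 60.
[... 5352 characters left out ...]
156, 122, 86] | 184 [515.9, 157.6, 19.8] [125, 98, 62] | 186 [464.8, 159.4, 65.5] [162, 128, 71] | 188 [467.0, 159.4, 65.6] [245, 206, 109] | 190 [468.2, 159.5, 66.4] [254, 236, 129] | 192 [469.7, 159.6, 67.0] [254, 235, 128] | 194 [472.1, 159.7, 66.9] [253, 235, 127] | 196 [474.3, 159.7, 67.1] [253, 235, 128] | 198 [476.8, 159.8, 66.9] [253, 235, 128] | 200 [479.0, 159.9, 67.1] [253, 234, 128] | 202 [481.6, 159.9, 66.9] [253, 233, 127] | 204 [484.1, 160.0, 66.9] [253, 234, 127] | 206 [486.3, 160.1, 67.2] [253, 234, 127] | 208 [489.3, 160.1, 66.8] [253, 233, 128] | 210 [491.0, 160.2, 67.4] [253, 233, 127] | 212 [495.2, 160.2, 66.4] [253, 232, 127] | 214 [497.0, 160.3, 67.0] [253, 232, 127] |
```

View pics/crop3.png

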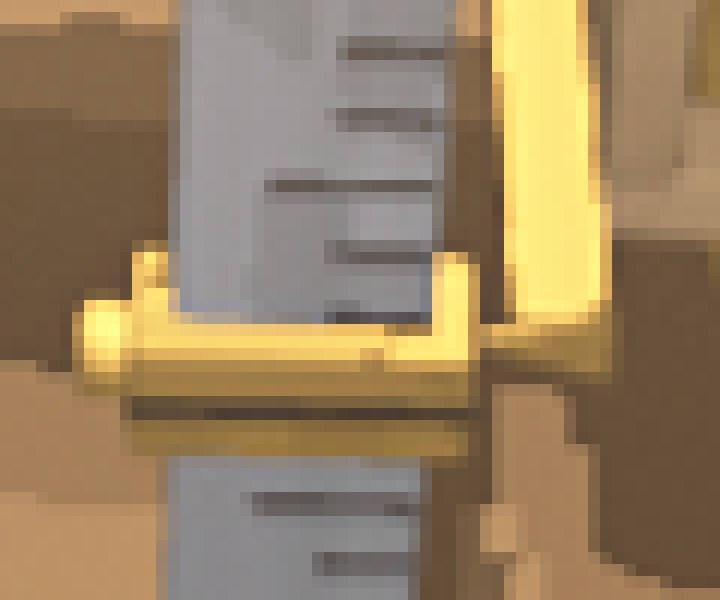

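```bash
python3 - <<'E'
from h import *
for n,box in (('w1',(245,225,320,300)),('w2',(250,230,330,290))):
    f=np.load(n+'.npz');c,d,K,E=[f[k] for k in 'cdKE'];P=pts(d,K,E)
    u0,v0,u1,v1=box; Q=P[v0:v1,u0:u1].reshape(-1,3)
    Q=Q[(abs(Q[:,0]-.53)<.05)&(abs(Q[:,1]-.133)<.05)]
    t=Q[(Q[:,2]>.1245)&(Q[:,2]<.14)]; print(n,len(t),np.median(t[:,2]),cv2.minEnclosingCircle(t[:,:2].astype(np.float32)),t.mean(0), (np.percentile(t[:,:2],1,axis=0)+np.percentile(t[:,:2],99,axis=0))/2)
    if n=='w1': print(plane((280,263),.128,K,E), 'xhead', [np.median(Q[(Q[:,2]>a)&(Q[:,2]<.1),2]) for a in (.08,.088)])
f=np.load('w2.npz');c,d,K,E=[f[k] for k in 'cdKE']
print(to([.531,.133,.18],down(.95)))
E
```

```text
w1 1757 0.12816188040304188 ((0.5346448421478271, 0.13224521279335022), 0.02338438667356968) [0.53325734 0.13265223 0.1279    ] [0.53451118 0.13230951]
[[0.53568501 0.13232927 0.128     ]] xhead [np.float64(0.09426829450892632), np.float64(0.09427442686750906)]
w2 98 0.12544443137263037 ((0.5174620151519775, 0.12984268367290497), 0.014086729846894741) [0.51408231 0.12991593 0.1254448 ] [0.51567877 0.12977844]
(array([-79.6, -44.3,  71.5]), array([0.193, 0.689, 0.667]))
```

Call:
{"name": "play_rows", "arguments": {"xyz": [[-10, -4, 8], [-25, -12, 20], [-40, -20, 32], [-55, -28, 46], [-70, -36, 60], [-80, -44, 71], [-80, -44, 71], [-80, -44, 71], [-80, -44, 71], [-80, -44, 71]], "rot": [[0.03, 0.1, 0.095], [0.06, 0.21, 0.2], [0.09, 0.32, 0.31], [0.125, 0.44, 0.43], [0.16, 0.57, 0.55], [0.193, 0.689, 0.667], [0.193, 0.689, 0.667], [0.193, 0.689, 0.667], [0.193, 0.689, 0.667], [0.193, 0.689, 0.667]], "grip": [1, 1, 1, 1, 1, 1, 1, 1, 1, 1]}}

```text
time_s: 4.0
eef_pos: [0.5295, 0.134, 0.18]
eef_rot: [0.0, 0.305, 0.952, -0.0]
wrist_force: [0.6, -0.5, -0.3]
opening: 1.0
grasp_force: 0.0
```

```bash
python3 - <<'E'
from h import *
print(ctrl.tips_ahead, to([.535,.1323,.119],down(.95)), pose()[1]['q'])
E
```

```text
0.019 (array([-5.5,  1.9, 61. ]), array([-0.001,  0.   ,  0.002])) [ 3.09053297e-02  1.91401709e-01  1.74472948e+00 -7.97546368e-04
  1.20550142e+00 -9.20581472e-01]
```

Call:
{"name": "play_rows", "arguments": {"xyz": [[-3, 1, 20], [-5.5, 2, 40], [-5.5, 2, 55], [-5.5, 2, 61], [-5.5, 2, 61], [-5.5, 2, 61], [-5.5, 2, 61], [-5.5, 2, 61], [-5.5, 2, 61], [-5.5, 2, 61]], "rot": [[0, 0, 0], [0, 0, 0], [0, 0, 0], [0, 0, 0], [0, 0, 0], [0, 0, 0], [0, 0, 0], [0, 0, 0], [0, 0, 0], [0, 0, 0]], "grip": [1, 1, 1, 1, 0.8, 0.4, 0.4, 0.4, 0.4, 0.4]}}

```text
time_s: 5.25
eef_pos: [0.5353, 0.1307, 0.12]
eef_rot: [-0.0, 0.305, 0.952, -0.002]
wrist_force: [-6.2, -5.3, 8.9]
opening: 0.523
grasp_force: 60.7
```

```bash
python3 - <<'E'
from h import *
T,o=pose();print(o['eef_pos'],o['torque'],o['wrist_force'])
E
```

```text
[0.53534723 0.13069111 0.1200135 ] [-1.05719147  1.20491624  0.0215363 ] [-6.22344727 -5.33064954  8.94338801]
```

Call:
{"name": "play_rows", "arguments": {"xyz": [[0, 0, 0], [0, 0, 0], [0, 0, 0], [0, 0, 0], [0, 0, 0], [0, 0, 0], [0, 0, 0], [0, 0, 0], [0, 0, 0], [0, 0, 0]], "rot": [[0, 0, -0.175], [0, 0, -0.35], [0, 0, -0.525], [0, 0, -0.7], [0, 0, -0.875], [0, 0, -1.05], [0, 0, -1.225], [0, 0, -1.4], [0, 0, -1.4], [0, 0, -1.4]], "grip": [0.4, 0.4, 0.4, 0.4, 0.4, 0.4, 0.4, 0.4, 0.4, 0.4]}}

```text
time_s: 6.5
eef_pos: [0.5352, 0.1333, 0.12]
eef_rot: [-0.0, -0.38, 0.925, 0.001]
wrist_force: [-6.6, 5.9, 8.0]
opening: 0.521
grasp_force: 60.9
```

```bash
python3 - <<'E'
from h import *
T,o=pose();print(o['eef_pos'],o['torque'],o['wrist_force'],np.arctan2(T[1,1],T[0,1]),o['q'])
E
```

```text
[0.53524298 0.13329889 0.12003629] [0.55106196 0.777619   0.06768876] [-6.62229357  5.94873692  8.0128696 ] 2.351298834741516 [ 2.81828838e-02  2.84013207e-01  1.76842924e+00  1.36591349e-03
  1.09035684e+00 -2.32374801e+00]
```

Call:
{"name": "play_rows", "arguments": {"xyz": [[0, 0, 0], [0, 0, 0], [0, 0, 0], [0, 0, 0], [0, 0, 0], [0, 0, 0], [0, 0, 0], [0, 0, 0], [0, 0, 0], [0, 0, 0]], "rot": [[0, 0, 0], [0, 0, 0], [0, 0, 0.175], [0, 0, 0.35], [0, 0, 0.525], [0, 0, 0.7], [0, 0, 0.875], [0, 0, 1.05], [0, 0, 1.225], [0, 0, 1.4]], "grip": [0.8, 0.8, 0.8, 0.8, 0.8, 0.8, 0.8, 0.8, 0.8, 0.8]}}

```text
time_s: 7.75
eef_pos: [0.536, 0.1316, 0.1188]
eef_rot: [-0.0, 0.308, 0.951, -0.0]
wrist_force: [0.2, 1.0, 0.3]
opening: 0.798
grasp_force: 0.0
```

Call:
{"name": "play_rows", "arguments": {"xyz": [[0, 0, 0], [0, 0, 0], [0, 0, 0], [0, 0, 0], [0, 0, 0], [0, 0, 0], [0, 0, 0], [0, 0, 0], [0, 0, 0], [0, 0, 0]], "rot": [[0, 0, 0], [0, 0, 0], [0, 0, -0.175], [0, 0, -0.35], [0, 0, -0.525], [0, 0, -0.7], [0, 0, -0.875], [0, 0, -1.05], [0, 0, -1.225], [0, 0, -1.4]], "grip": [0.4, 0.4, 0.4, 0.4, 0.4, 0.4, 0.4, 0.4, 0.4, 0.4]}}

```text
time_s: 9.0
eef_pos: [0.5352, 0.1332, 0.1193]
eef_rot: [-0.001, -0.385, 0.923, 0.001]
wrist_force: [-5.2, 7.5, 6.7]
opening: 0.518
grasp_force: 61.0
```

Call:
{"name": "play_rows", "arguments": {"xyz": [[0, 0, 0], [0, 0, 0], [0, 0, 0], [0, 0, 0], [0, 0, 0], [0, 0, 0], [0, 0, 0], [0, 0, 0], [0, 0, 0], [0, 0, 0]], "rot": [[0, 0, 0], [0, 0, 0], [0, 0, 0.175], [0, 0, 0.35], [0, 0, 0.525], [0, 0, 0.7], [0, 0, 0.875], [0, 0, 1.05], [0, 0, 1.225], [0, 0, 1.4]], "grip": [0.8, 0.8, 0.8, 0.8, 0.8, 0.8, 0.8, 0.8, 0.8, 0.8]}}

```text
time_s: 10.25
eef_pos: [0.5359, 0.1315, 0.1186]
eef_rot: [-0.0, 0.308, 0.951, -0.001]
wrist_force: [0.3, -0.3, 0.3]
opening: 0.806
grasp_force: 0.0
```

Call:
{"name": "play_rows", "arguments": {"xyz": [[0, 0, 0], [0, 0, 0], [0, 0, 0], [0, 0, 0], [0, 0, 0], [0, 0, 0], [0, 0, 0], [0, 0, 0], [0, 0, 0], [0, 0, 0]], "rot": [[0, 0, 0], [0, 0, 0], [0, 0, -0.175], [0, 0, -0.35], [0, 0, -0.525], [0, 0, -0.7], [0, 0, -0.875], [0, 0, -1.05], [0, 0, -1.225], [0, 0, -1.4]], "grip": [0.4, 0.4, 0.4, 0.4, 0.4, 0.4, 0.4, 0.4, 0.4, 0.4]}}

```text
time_s: 11.5
eef_pos: [0.5351, 0.1332, 0.1191]
eef_rot: [-0.001, -0.384, 0.923, 0.001]
wrist_force: [-4.9, 6.1, 5.8]
opening: 0.522
grasp_force: 61.1
```

Call:
{"name": "play_rows", "arguments": {"xyz": [[0, 0, 0], [0, 0, 0], [0, 0, 0], [0, 0, 0], [0, 0, 0], [0, 0, 0], [0, 0, 0], [0, 0, 0], [0, 0, 0], [0, 0, 0]], "rot": [[0, 0, 0], [0, 0, 0], [0, 0, 0.175], [0, 0, 0.35], [0, 0, 0.525], [0, 0, 0.7], [0, 0, 0.875], [0, 0, 1.05], [0, 0, 1.225], [0, 0, 1.4]], "grip": [0.8, 0.8, 0.8, 0.8, 0.8, 0.8, 0.8, 0.8, 0.8, 0.8]}}

```text
time_s: 12.75
eef_pos: [0.5359, 0.1315, 0.1185]
eef_rot: [-0.0, 0.308, 0.951, -0.001]
wrist_force: [0.1, -0.1, -0.2]
opening: 0.799
grasp_force: 0.0
```

Call:
{"name": "play_rows", "arguments": {"xyz": [[0, 0, 0], [0, 0, 0], [0, 0, 0], [0, 0, 0], [0, 0, 0], [0, 0, 0], [0, 0, 0], [0, 0, 0], [0, 0, 0], [0, 0, 0]], "rot": [[0, 0, 0], [0, 0, 0], [0, 0, -0.175], [0, 0, -0.35], [0, 0, -0.525], [0, 0, -0.7], [0, 0, -0.875], [0, 0, -1.05], [0, 0, -1.225], [0, 0, -1.4]], "grip": [0.4, 0.4, 0.4, 0.4, 0.4, 0.4, 0.4, 0.4, 0.4, 0.4]}}

```text
time_s: 14.0
eef_pos: [0.5351, 0.1332, 0.1191]
eef_rot: [-0.001, -0.384, 0.923, 0.001]
wrist_force: [-5.3, 6.6, 7.5]
opening: 0.518
grasp_force: 61.1
```

```bash
python3 - <<'E'
from h import *
T,o=pose();print(o['eef_pos'],o['torque'],o['wrist_force'],np.arctan2(T[1,1],T[0,1]),o['opening'])
for n in('top','scene'):
    c,d,K,E=cam(n); np.savez(n+'1.npz',c=c,d=d,K=K,E=E)
    f=np.load(n+'0.npz')
    for dd in (f['d'],d):
        P=pts(dd,K,E); J=np.array([.527,.237]); Ry=np.array([[np.cos(.075),-np.sin(.075)],[np.sin(.075),np.cos(.075)]])
        q=(P[...,:2]-J)@Ry; m=(abs(q[...,0])<.038)&(abs(q[...,1]-.043)<.06)&(P[...,2]>.04)&(P[...,2]<.09); print(n,m.sum(),np.median(P[...,2][m]),P[...,2][m].mean())
E
```

```text
[0.53511774 0.13321188 0.11913113] [ 0.82811673  0.57765713 -0.18884979] [-5.32372202  6.6300285   7.53357422] 2.359966629176294 0.5179339722189648
top 1399 0.06892749047938262 0.06895668764311999
top 777 0.06077264040863262 0.060598539451272394
scene 539 0.06894596679682607 0.06898006342460948
scene 485 0.06072399940751838 0.06064778232635173
```

Call:
{"name": "play_rows", "arguments": {"xyz": [[0, 0, 0], [0, 0, 0], [0, 0, 0], [0, 0, 0], [0, 0, 0], [0, 0, 0], [0, 0, 0], [0, 0, 0], [0, 0, 0], [0, 0, 0]], "rot": [[0, 0, 0.175], [0, 0, 0.35], [0, 0, 0.525], [0, 0, 0.7], [0, 0, 0.875], [0, 0, 1.05], [0, 0, 1.225], [0, 0, 1.4], [0, 0, 1.4], [0, 0, 1.4]], "grip": [0.4, 0.4, 0.4, 0.4, 0.4, 0.4, 0.4, 0.4, 0.4, 0.4]}}

```text
time_s: 15.35
eef_pos: [0.5353, 0.1308, 0.1191]
eef_rot: [-0.001, 0.303, 0.953, -0.002]
wrist_force: [-5.0, -5.1, 6.5]
opening: 0.523
grasp_force: 61.1
```

Call:
{"name": "play_rows", "arguments": {"xyz": [[0, 0, 0], [0, 0, 0], [0, 0, 0], [0, 0, 0], [0, 0, 0], [0, 0, 0], [0, 0, 0], [0, 0, 0], [0, 0, 0], [0, 0, 0]], "rot": [[0, 0, 0], [0, 0, 0], [0, 0, -0.175], [0, 0, -0.35], [0, 0, -0.525], [0, 0, -0.7], [0, 0, -0.875], [0, 0, -1.05], [0, 0, -1.225], [0, 0, -1.4]], "grip": [0.8, 0.8, 0.8, 0.8, 0.8, 0.8, 0.8, 0.8, 0.8, 0.8]}}

```text
time_s: 16.6
eef_pos: [0.5358, 0.132, 0.1185]
eef_rot: [-0.0, -0.383, 0.924, -0.0]
wrist_force: [-0.7, -0.1, -0.1]
opening: 0.8
grasp_force: 0.0
```

Call:
{"name": "play_rows", "arguments": {"xyz": [[0, 0, 0], [0, 0, 0], [0, 0, 0], [0, 0, 0], [0, 0, 0], [0, 0, 0], [0, 0, 0], [0, 0, 0], [0, 0, 0], [0, 0, 0]], "rot": [[0, 0, 0], [0, 0, 0], [0, 0, 0.175], [0, 0, 0.35], [0, 0, 0.525], [0, 0, 0.7], [0, 0, 0.875], [0, 0, 1.05], [0, 0, 1.225], [0, 0, 1.4]], "grip": [0.4, 0.4, 0.4, 0.4, 0.4, 0.4, 0.4, 0.4, 0.4, 0.4]}}

```text
time_s: 17.85
eef_pos: [0.5349, 0.1311, 0.119]
eef_rot: [-0.001, 0.309, 0.951, -0.002]
wrist_force: [-5.6, -5.5, 7.4]
opening: 0.519
grasp_force: 61.5
```

```bash
cat > bed.py <<'E'
from h import *
def bedz():
    out=[]
    for n in('top','scene','top','scene'):
        c,d,K,E=cam(n)
        P=pts(d,K,E); J=np.array([.527,.237]); Ry=np.array([[np.cos(.075),-np.sin(.075)],[np.sin(.075),np.cos(.075)]])
        q=(P[...,:2]-J)@Ry; m=(abs(q[...,0])<.038)&(abs(q[...,1]-.043)<.06)&(P[...,2]>.04)&(P[...,2]<.09); out.append(np.median(P[...,2][m]).round(5))
    return out
if __name__=='__main__':
    T,o=pose();print(o['eef_pos'],o['wrist_force'],np.arctan2(T[1,1],T[0,1]),o['opening']); print(bedz())
E
python3 bed.py
```

```text
[0.53494169 0.13106345 0.11899236] [-5.58905391 -5.54604742  7.38839285] 0.9417824301950329 0.5193999459775697
[np.float64(0.06225), np.float64(0.06269), np.float64(0.06202), np.float64(0.06247)]
```

Call:
{"name": "play_rows", "arguments": {"xyz": [[0, 0, 0], [0, 0, 0], [0, 0, 0], [0, 0, 0], [0, 0, 0], [0, 0, 0], [0, 0, 0], [0, 0, 0], [0, 0, 0], [0, 0, 0]], "rot": [[0, 0, 0], [0, 0, 0], [0, 0, -0.175], [0, 0, -0.35], [0, 0, -0.525], [0, 0, -0.7], [0, 0, -0.7], [0, 0, -0.7], [0, 0, -0.7], [0, 0, -0.7]], "grip": [0.8, 0.8, 0.8, 0.8, 0.8, 0.8, 0.8, 0.4, 0.4, 0.4]}}

```text
time_s: 19.3
eef_pos: [0.5358, 0.1321, 0.119]
eef_rot: [-0.0, -0.039, 0.999, -0.0]
wrist_force: [-2.7, 0.5, 4.5]
opening: 0.519
grasp_force: 61.0
```

Call:
{"name": "play_rows", "arguments": {"xyz": [[0, 0, 0], [0, 0, 0], [0, 0, 0], [0, 0, 0], [0, 0, 0], [0, 0, 0], [0, 0, 0], [0, 0, 0], [0, 0, 0], [0, 0, 0]], "rot": [[0, 0, 0.1], [0, 0, 0.2], [0, 0, 0.3], [0, 0, 0.4], [0, 0, 0.5], [0, 0, 0.5], [0, 0, 0.5], [0, 0, 0.5], [0, 0, 0.5], [0, 0, 0.5]], "grip": [0.4, 0.4, 0.4, 0.4, 0.4, 0.4, 0.4, 1, 1, 1]}}

```text
time_s: 20.55
eef_pos: [0.5358, 0.1319, 0.1185]
eef_rot: [-0.0, 0.209, 0.978, -0.0]
wrist_force: [0.5, 0.9, -1.0]
opening: 0.995
grasp_force: 0.0
```

```bash
python3 bed.py; python3 - <<'E'
from h import *
T,o=pose(); p=o['eef_pos']
print(to([p[0],p[1],.18])); print(to([.425,.172,.18],tilt(np.pi/2+.075,.75)))
E
```

```text
[0.53576286 0.13194315 0.11851812] [ 0.48304319  0.87587536 -0.98009231] 1.1503565075404254 0.9953117949506205
[np.float64(0.06354), np.float64(0.06346), np.float64(0.06329), np.float64(0.06327)]
(array([  0. ,  -0.1, -61.4]), None)
(array([117.5,  -8.6, -61.4]), array([-0.131, -0.747, -0.471]))
```

Bed now about -5.5 mm; look at the pointer from the front.

Call:
{"name": "play_rows", "arguments": {"xyz": [[0, 0, -30], [0, 0, -61], [15, 0, -61], [30, -2, -61], [50, -3, -61], [70, -5, -61], [90, -7, -61], [117, -9, -61], [117, -9, -61], [117, -9, -61]], "rot": [[0, 0, 0], [0, 0, 0], [-0.02, -0.12, -0.08], [-0.04, -0.24, -0.15], [-0.06, -0.37, -0.23], [-0.085, -0.5, -0.31], [-0.11, -0.62, -0.39], [-0.131, -0.747, -0.471], [-0.131, -0.747, -0.471], [-0.131, -0.747, -0.471]], "grip": [1, 1, 1, 1, 1, 1, 1, 1, 1, 1]}}

```text
time_s: 22.0
eef_pos: [0.4261, 0.1717, 0.1808]
eef_rot: [0.367, -0.034, 0.93, -0.013]
wrist_force: [1.4, 0.4, 0.3]
opening: 0.998
grasp_force: 0.0
```

```bash
cat > ptr.py <<'E'
from h import *
import sys
def run(n,view=True):
    c,d,K,E=cam('wrist'); np.savez(n+'.npz',c=c,d=d,K=K,E=E); P=pts(d,K,E)
    uv=lambda p:(lambda q:q[:2]/q[2])(K@(np.linalg.inv(E)@np.r_[p,1])[:3])
    u,v=uv([.466,.168,.062]).round().astype(int); print(u,v,E[:3,3].round(3))
    if view: save(n,cv2.resize(c[v-25:v+25,u-30:u+30],(720,600),interpolation=cv2.INTER_NEAREST)[::-1,::-1])
    q=P.reshape(-1,3); yel=((c[...,0]>200)&(c[...,2]<160)&(c[...,0].astype(int)-c[...,2]>70)).ravel()
    a=yel&(q[:,0]>.470)&(q[:,0]<.505)&(abs(q[:,1]-.1605)<.004)&(q[:,2]>.04)&(q[:,2]<.08)
    print('arm top',a.sum(),np.median(q[a,2]), q[a,2].std())
    b=(q[:,0]>.4625)&(q[:,0]<.4660)&(q[:,1]>.167)&(q[:,1]<.179)&(q[:,2]>.05)&(q[:,2]<.07); s=c.reshape(-1,3)
    dark=b&(s.max(1)<90); print('line',dark.sum(),np.median(q[dark,2]) if dark.any() else None, q[dark].mean(0))
    # dark line/rider rows: ray-plane at rider front x
run(sys.argv[1])
E
python3 ptr.py w3
```

```text
326 173 [0.282 0.166 0.215]
arm top 216 0.061120666878240554 0.00042173214544600097
line 0 None [nan nan nan]ptr.py:12: RuntimeWarning: Mean of empty slice.
  dark=b&(s.max(1)<90); print('line',dark.sum(),np.median(q[dark,2]) if dark.any() else None, q[dark].mean(0))
  ret = um.true_divide(
```

View pics/w3.png

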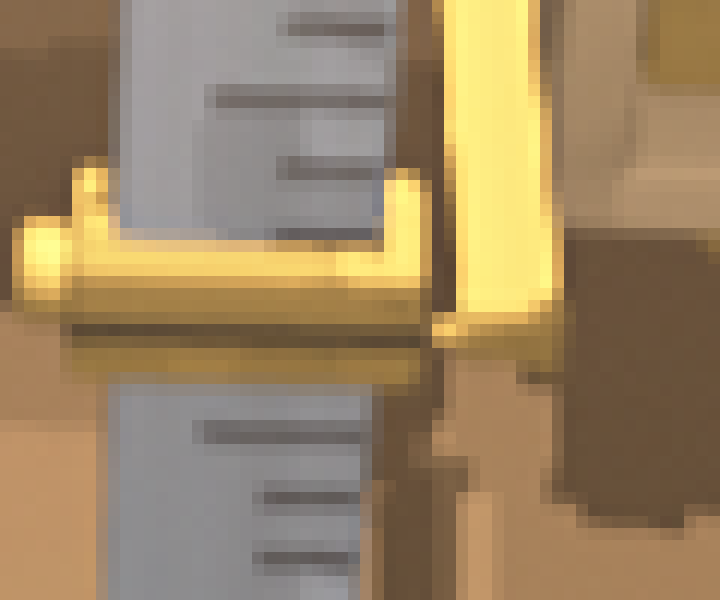

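```bash
python3 - <<'E'
from h import *
print(to([.413,.171,.115],tilt(np.pi/2+.075,.95)))
E
```

```text
(array([55.3,  3.5, 39. ]), array([ 0.015, -0.197, -0.002]))
```

Call:
{"name": "play_rows", "arguments": {"xyz": [[9, 0, 6], [18, 1, 13], [27, 2, 19], [36, 2, 26], [45, 3, 32], [55, 3, 39], [55, 3, 39], [55, 3, 39], [55, 3, 39], [55, 3, 39]], "rot": [[0, -0.03, 0], [0.005, -0.065, 0], [0.008, -0.1, 0], [0.01, -0.13, 0], [0.012, -0.165, 0], [0.015, -0.197, 0], [0.015, -0.197, 0], [0.015, -0.197, 0], [0.015, -0.197, 0], [0.015, -0.197, 0]], "grip": [1, 1, 1, 1, 1, 1, 1, 1, 1, 1]}}

```text
time_s: 23.3
eef_pos: [0.4139, 0.1574, 0.1593]
eef_rot: [0.43, -0.038, 0.902, -0.007]
wrist_force: [-0.8, 0.4, 0.2]
opening: 0.995
grasp_force: 0.0
```

```bash
python3 ptr.py w4 2>/dev/null;  python3 - <<'E'
from h import *
f=np.load('w4.npz');c,d,K,E=[f[k] for k in 'cdKE'];P=pts(d,K,E)
print(E.round(3).tolist())
E
```

```text
344 191 [0.267 0.149 0.173]
arm top 175 0.06113334977648534 0.0002998580589306573
line 12 0.05935786945255601 [0.46400074 0.17150752 0.05982484]
[[-0.062, 0.342, 0.937, 0.267], [0.997, 0.065, 0.042, 0.149], [-0.047, 0.937, -0.345, 0.173], [0.0, 0.0, 0.0, 1.0]]
```

View pics/w4.png

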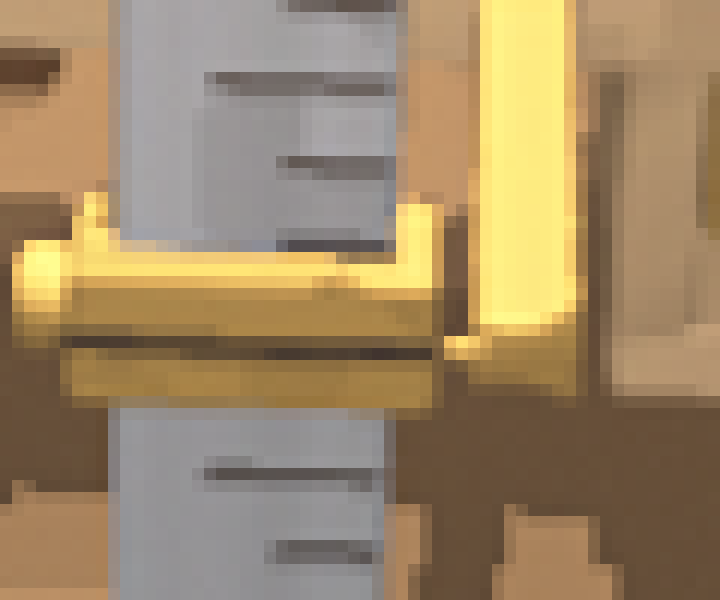

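```bash
cat > lev.py <<'E'
from h import *
a=.075; Rj=np.array([[np.cos(a),-np.sin(a),0],[np.sin(a),np.cos(a),0],[0,0,1]]); J=np.array([.527,.237,0])
def vp(n,u0,v0,cx,cy,xj):
    f=np.load(n+'.npz');K,E=f['K'],f['E']; u=u0+29-(cx-6)/12; v=v0+24-(cy-6)/12
    r=E[:3,:3]@np.array([(u-K[0,2])/K[0,0],(v-K[1,2])/K[1,1],1]); rj=Rj.T@r; o=Rj.T@(E[:3,3]-J); return (o+rj*(xj-o[0])/rj[0])*1000
if __name__=='__main__':
    for n,(u0,v0) in (('w2',(330,190)),('w3',(326,173)),('w4',(344,191))):
        f=np.load(n+'.npz');c,d,K,E=[f[k] for k in 'cdKE'];P=(pts(d,K,E)-J)@Rj*1000
        s=c.astype(int); q=P.reshape(-1,3); cc=s.reshape(-1,3)
        rid=(q[:,1]>-69)&(q[:,1]<-56)&(q[:,2]>50)&(q[:,2]<70)&(cc[:,0]-cc[:,2]>40)&(cc[:,2]<110)
        m=rid&(q[:,2]<62)&(cc[:,0]<200); print(n,'rider front xj',np.median(q[m,0]),m.sum(),'z',np.percentile(q[m,2],[1,99]))
        t=(q[:,1]>-80)&(q[:,1]<-73)&(q[:,0]<-40)&(q[:,0]>-80)&(q[:,2]>50)&(q[:,2]<70)&(cc[:,0]-cc[:,2]>60)
        fr=t&(cc[:,0]<190)&(cc[:,0]>140); print(' arm front',np.median(q[fr,0]),fr.sum(),'y',np.percentile(q[t,1],[2,98]),'zfront',np.percentile(q[fr,2],[2,50,98]))
        x=-65+0
    F=-.0680
    for n,o,L in (('w2',(330,190),dict(line=(300,409),ft=(560,318),fb=(560,380),tip=(490,345))),('w3',(326,173),dict(line=(250,334),ft=(510,313),fb=(510,366),tip=(440,332))),('w4',(344,191),dict(line=(250,347),ft=(525,324),fb=(525,392),tip=(450,349)))):
        for k,(x,y) in L.items(): print(n,k,vp(n,*o,x,y,F).round(2))
E
python3 lev.py
```

```text
w2 rider front xj -67.13367307485976 96 z [55.02473714 61.96838709]
 arm front -67.05053895021672 20 y [-76.37345524 -73.07665037] zfront [62.38359281 64.84860397 67.1365258 ]
w3 rider front xj -67.08652874656151 118 z [55.21105598 61.94745168]
 arm front -67.04331577020616 18 y [-76.45770538 -73.06277537] zfront [57.21336113 59.41173155 61.83413968]
w4 rider front xj -67.16524427325426 139 z [55.32116717 61.89901571]
 arm front -67.01560722375615 24 y [-76.44967786 -73.47020221] zfront [56.6115409  58.95037221 60.74872875]
w2 line [-68.   -58.28  60.  ]
w2 ft [-68.   -73.42  67.59]
w2 fb [-68.   -73.75  62.8 ]
w2 tip [-68.   -69.39  65.38]
w3 line [-68.   -58.53  60.27]
w3 ft [-68.   -73.52  62.33]
w3 fb [-68.   -73.79  58.37]
w3 tip [-68.   -69.55  60.78]
w4 line [-68.   -58.31  59.64]
w4 ft [-68.   -73.62  61.7 ]
w4 fb [-68.   -73.81  57.37]
w4 tip [-68.   -69.49  59.95]
```

```bash
python3 - <<'E'
from h import *
print(to([.414,.157,.25])); print(to([.53,-.12,.30],down(np.pi/2+.07)))
E
```

```text
(array([-70.4,  -4.6, -57. ]), None)
(array([-161. , -290.4,   -3.8]), array([-0.047,  0.888,  0.014]))
```

Call:
{"name": "play_rows", "arguments": {"xyz": [[-30, -2, -25], [-60, -4, -50], [-75, -50, -50], [-90, -100, -45], [-105, -150, -35], [-120, -200, -25], [-140, -245, -12], [-161, -290, -4], [-161, -290, -4], [-161, -290, -4]], "rot": [[0, 0, 0], [0, 0.1, 0], [-0.01, 0.25, 0.004], [-0.02, 0.4, 0.006], [-0.03, 0.55, 0.008], [-0.035, 0.7, 0.01], [-0.04, 0.82, 0.012], [-0.047, 0.888, 0.014], [-0.047, 0.888, 0.014], [-0.047, 0.888, 0.014]], "grip": [1, 1, 1, 1, 1, 1, 1, 1, 1, 1]}}

```text
time_s: 24.6
eef_pos: [0.5296, -0.1196, 0.2983]
eef_rot: [-0.001, -0.035, 0.999, 0.001]
wrist_force: [0.5, 0.1, -0.2]
opening: 1.0
grasp_force: 0.0
```

```bash
python3 - <<'E'
from h import *
c,d,K,E=cam('wrist'); np.savez('w5.npz',c=c,d=d,K=K,E=E); save('w5',c); P=pts(d,K,E)
T,o=pose();print(o['eef_pos'],T.round(3).tolist())
z=P[...,2]; X,Y=P[...,0],P[...,1]
m=(z>.012)&(z<.020)&(abs(X-.56)<.12)&(abs(Y+.128)<.18)
q=(P[m][:,:2]*1000).astype(np.float32); print('n',len(q),cv2.minAreaRect(q))
h=(z>.035)&(z<.10)&(abs(X-.56)<.10)&(abs(Y+.128)<.16)
n,l,s,ce=cv2.connectedComponentsWithStats(h.astype(np.uint8))
for i in range(1,n):
    if s[i,4]>60: print(i,s[i],P[l==i].mean(0).round(4),np.percentile(z[l==i],[2,98]).round(4))
E
```

```text
[ 0.52896515 -0.11870256  0.2993107 ] [[-0.998, -0.07, -0.0, 0.529], [-0.07, 0.998, 0.002, -0.119], [0.0, 0.002, -1.0, 0.299], [0.0, 0.0, 0.0, 1.0]]
n 11855 ((559.97509765625, -122.97276306152344), (349.8059997558594, 239.89730834960938), 89.9776611328125)
1 [ 326  172   42  118 3402] [ 0.5522 -0.0909  0.0594] [0.0363 0.0748]
2 [ 229  174   39  118 2455] [ 0.5619 -0.2     0.0619] [0.0368 0.075 ]
3 [ 371  174   50  118 3867] [ 0.5513 -0.0356  0.0587] [0.0364 0.0746]
4 [278 182  12   8  76] [ 0.5116 -0.1684  0.0456] [0.0356 0.0515]
5 [298 196  17  10 105] [ 0.5256 -0.1418  0.0497] [0.0357 0.0578]
6 [300 253  16  13 101] [ 0.5968 -0.1368  0.0491] [0.0351 0.0582]
7 [282 266  11   9  69] [ 0.6145 -0.161   0.0453] [0.037  0.0512]
```

View pics/w5.png

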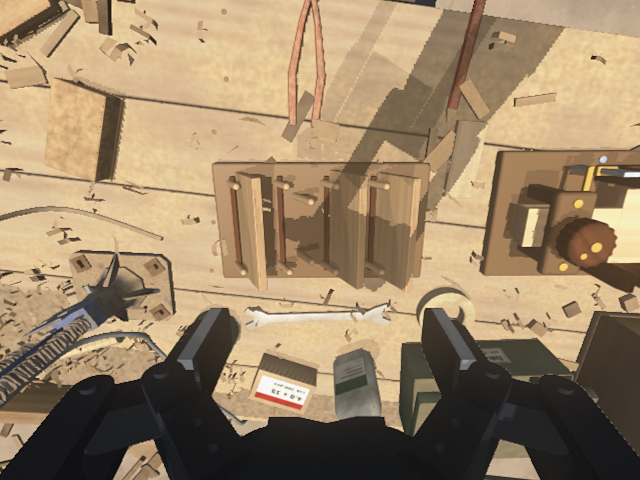

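```bash
python3 - <<'E'
from h import *
f=np.load('w5.npz');c,d,K,E=[f[k] for k in 'cdKE'];P=pts(d,K,E); z=P[...,2];X,Y=P[...,0],P[...,1]
h=(z>.035)&(z<.10)&(abs(X-.56)<.10)&(abs(Y+.128)<.16)
n,l,s,ce=cv2.connectedComponentsWithStats(h.astype(np.uint8))
for i in (3,1,2):
    q=P[l==i]; t=q[q[:,2]>.0700]   # near top edge
    # top ridge corner: per-x max-z edge; robust line of (x,y) for z in band .071-.0755
    g=np.polyfit(t[:,0],t[:,1],1); 
    print('div',i,'top pts',len(t),'yaw',np.arctan(g[0])+0,'y at x=.56:',np.polyval(g,.56),'x range',np.percentile(q[:,0],[.5,99.5]),'xr top',np.percentile(t[:,0],[.5,99.5]))
    # face plane by RANSAC-ish: lower points
    b=q[(q[:,2]<.064)]; A=np.c_[b[:,0],b[:,2],np.ones(len(b))]
    for _ in range(4):
        k,*_r=np.linalg.lstsq(A,b[:,1],rcond=None); r=b[:,1]-A@k; m=abs(r)<.002; A,b=A[m],b[m]
    print('  face y= %.3f x + %.3f z + %.4f'%tuple(k),len(b),'tilt',np.degrees(np.arctan(k[1])),'y of face at x=.56,z=.06',k@[.56,.06,1])
# rack base edges
m=(z>.011)&(z<.020)
for v in (190,230,265):
    r=np.where(m[v,190:450])[0]+190; print('row',v,r.min(),r.max(),plane([(r.min(),v),(r.max(),v)],.016,K,E).round(4).tolist())
for u in (230,270,320,420):
    r=np.where(m[150:290,u])[0]+150; print('col',u,r.min(),r.max(),plane([(u,r.min()),(u,r.max())],.016,K,E).round(4).tolist())
E
```

```text
div 3 top pts 1088 yaw 0.069068791162107 y at x=.56: -0.024222611619053827 x range [0.49079359 0.61925841] xr top [0.49081268 0.61856028]
  face y= 0.069 x + 0.595 z + -0.1092 1937 tilt 30.754471608790546 y of face at x=.56,z=.06 -0.03469269971276283
div 1 top pts 1081 yaw 0.06958257683420313 y at x=.56: -0.07993989078777308 x range [0.49153811 0.61988339] xr top [0.4916187  0.61936809]
  face y= 0.069 x + 0.594 z + -0.1650 1585 tilt 30.71728071412582 y of face at x=.56,z=.06 -0.09082857176144926
div 2 top pts 1083 yaw 0.06959938121440841 y at x=.56: -0.1913406219368254 x range [0.50154573 0.62985527] xr top [0.50166024 0.62942813]
  face y= 0.069 x + 0.593 z + -0.2772 826 tilt 30.64854016959786 y of face at x=.56,z=.06 -0.20312447387011234
row 190 214 427 [[0.5279, -0.2559, 0.016], [0.5101, 0.0028, 0.016]]
row 230 219 424 [[0.5785, -0.2515, 0.016], [0.5607, 0.0074, 0.016]]
row 265 223 420 [[0.6262, -0.2479, 0.016], [0.6086, 0.0099, 0.016]]
col 230 163 277 [[0.4943, -0.2357, 0.016], [0.6429, -0.2391, 0.016]]
col 270 163 277 [[0.4911, -0.1884, 0.016], [0.6392, -0.1862, 0.016]]
col 320 163 277 [[0.487, -0.1293, 0.016], [0.6347, -0.1199, 0.016]]
col 420 163 271 [[0.4788, -0.0109, 0.016], [0.6171, 0.0113, 0.016]]
```

```bash
cat >> h.py <<'E'
yr=np.array([-np.sin(.0695),np.cos(.0695),0]); Z=np.array([0,0,1.])
c30,s30=np.cos(np.pi/6),np.sin(np.pi/6)
dz=c30*Z+s30*yr; ny=c30*yr-s30*Z; RG=np.c_[np.cross(ny,-dz),ny,-dz]
G={3:np.array([.555,-.0307,.0575]),1:np.array([.5557,-.0307-.0561,.0575]),2:np.array([.5657,-.1987,.0575])}
E
python3 - <<'E'
from h import *
for i,k in ((3,.069*.555+.594*.0575-.1092),(1,.069*.5557+.594*.0575-.1650),(2,.069*.5657+.594*.0575-.2772)): print(i,k+.0058)
print(to(G[3]+.08*dz,RG),dz,ny)
E
```

```text
3 -0.03094999999999999
1 -0.0867017
2 -0.19821170000000002
(array([-32.2, 125.7, 172.7]), array([0.525, 0.   , 0.001])) [-0.03472203  0.49879292  0.8660254 ] [-0.06014032  0.86393469 -0.5       ]
```

Call:
{"name": "play_rows", "arguments": {"xyz": [[-5, 15, 10], [-10, 35, 30], [-16, 60, 55], [-22, 85, 85], [-28, 110, 115], [-32, 125, 145], [-32, 126, 165], [-32, 126, 173], [-32, 126, 173], [-32, 126, 173]], "rot": [[0.1, 0, 0], [0.2, 0, 0], [0.3, 0, 0], [0.4, 0, 0], [0.5, 0, 0], [0.525, 0, 0], [0.525, 0, 0], [0.525, 0, 0], [0.525, 0, 0], [0.525, 0, 0]], "grip": [0.35, 0.35, 0.35, 0.35, 0.35, 0.35, 0.35, 0.35, 0.35, 0.35]}}

```text
time_s: 25.9
eef_pos: [0.5538, 0.0074, 0.1287]
eef_rot: [0.01, -0.033, 0.965, -0.259]
wrist_force: [0.6, 0.7, -0.2]
opening: 0.354
grasp_force: 0.0
```

```bash
python3 - <<'E'
from h import *
print(to(G[3],RG), pose()[1]['opening'],pose()[1]['q'])
E
```

```text
(array([ 1.6,  2.7, 80.7]), array([-0.001,  0.002, -0.002])) 0.3540464349211104 [ 0.07183893  0.35755051  1.74745108 -0.59195751  1.11365564 -1.27835343]
```

Call:
{"name": "play_rows", "arguments": {"xyz": [[1, 2, 20], [1.5, 2.5, 40], [1.5, 2.5, 60], [1.5, 2.5, 74], [1.5, 2.5, 80.5], [1.5, 2.5, 80.5], [1.5, 2.5, 80.5], [1.5, 2.5, 80.5], [1.5, 2.5, 80.5], [1.5, 2.5, 80.5]], "rot": [[0, 0, 0], [0, 0, 0], [0, 0, 0], [0, 0, 0], [0, 0, 0], [0, 0, 0], [0, 0, 0], [0, 0, 0], [0, 0, 0], [0, 0, 0]], "grip": [0.35, 0.35, 0.35, 0.35, 0.35, 0.35, 0, 0, 0, 0]}}

```text
time_s: 27.15
eef_pos: [0.555, -0.0305, 0.0576]
eef_rot: [0.01, -0.034, 0.965, -0.26]
wrist_force: [-0.8, -4.6, 5.1]
opening: 0.108
grasp_force: 60.0
```

```bash
python3 - <<'E'
from h import *
print(to(G[3],RG), pose()[1]['wrist_force'])
E
```

```text
(array([ 0. , -0.2,  0.2]), array([-0.002,  0.002, -0.   ])) [-0.81157209 -4.62040855  5.09539079]
```

```bash
python3 - <<'E'
from h import *
T,o=pose(); 
print(to(G[3]+.10*dz)); print(to([.50,.27,.28],down(np.pi/2+.075)))
E
```

```text
(array([ -0.2,  -0.4, -99.8]), None)
(array([  33.5,  150.8, -344.8]), array([-0.526,  0.   , -0.005]))
```

Call:
{"name": "play_rows", "arguments": {"xyz": [[0, 0, -15], [0, 0, -40], [0, 0, -80], [3, 0, -130], [8, 20, -185], [14, 45, -230], [20, 75, -270], [26, 105, -305], [31, 135, -335], [33, 151, -345]], "rot": [[0, 0, 0], [0, 0, 0], [0, 0, 0], [-0.05, 0, 0], [-0.13, 0, 0], [-0.22, 0, 0], [-0.31, 0, 0], [-0.4, 0, 0], [-0.48, 0, 0], [-0.526, 0, -0.005]], "grip": [0, 0, 0, 0, 0, 0, 0, 0, 0, 0]}}

```text
time_s: 28.4
eef_pos: [0.4997, 0.273, 0.2807]
eef_rot: [0.001, -0.038, 0.999, 0.003]
wrist_force: [0.3, -0.4, -1.0]
opening: 0.109
grasp_force: 59.9
```

Call:
{"name": "play_rows", "arguments": {"xyz": [[0, 0, 0], [0, 0, 0], [0, 0, 0], [0, 0, 0], [0, 0, 0], [0, 0, 0], [0, 0, 0], [0, 0, 0], [0, 0, 0], [0, 0, 0]], "rot": [[0, 0, 0], [0, 0, 0], [0, 0, 0], [0, 0, 0], [0, 0, 0], [0, 0, 0], [0, 0, 0], [0, 0, 0], [0, 0, 0], [0, 0, 0]], "grip": [0, 0, 0, 0, 0, 0, 0, 0, 0, 0]}}

```text
time_s: 29.65
eef_pos: [0.5001, 0.2705, 0.2793]
eef_rot: [-0.0, -0.037, 0.999, 0.001]
wrist_force: [0.3, -0.7, -0.4]
opening: 0.107
grasp_force: 59.9
```

```bash
python3 - <<'E'
from h import *
T,o=pose();print(o['eef_pos'],o['q'],o['opening'])
c,d,K,E=cam('wrist'); np.savez('w6.npz',c=c,d=d,K=K,E=E); save('w6',c)
from lev import Rj,J
P=(pts(d,K,E)-J)@Rj*1000
# comb rows at teeth height: list z>85 intervals along jig y for x bands
for lo,hi in ((-64,-46),(46,64)):
    m=(P[...,0]>lo-3)&(P[...,0]<hi+3)&(P[...,2]>88)&(P[...,2]<104)&(P[...,1]>-60)&(P[...,1]<150)
    y=P[...,1][m]; h,e=np.histogram(y,bins=np.arange(-50,150,2)); print(lo,m.sum(),[(int(a),int(b)) for a,b in zip(e,h) if b], np.percentile(P[...,0][m],[1,99]))
E
```

```text
[0.5000642  0.2705305  0.27932092] [ 0.28622232  0.14305338  1.59083249  0.00182912  1.40825248 -1.35941472] 0.10673602445533255
-64 1609 [(-50, 6), (-34, 17), (-32, 29), (-30, 46), (-28, 47), (-26, 52), (-24, 61), (-22, 19), (-6, 21), (-4, 37), (-2, 39), (0, 40), (2, 44), (4, 42), (6, 48), (8, 55), (10, 42), (12, 45), (14, 36), (46, 2), (48, 14), (50, 39), (52, 29), (68, 1), (70, 30), (72, 53), (74, 50), (76, 48), (78, 46), (80, 45), (82, 47), (84, 35), (86, 34), (88, 33), (90, 25), (106, 16), (108, 71), (110, 58), (112, 49), (114, 43), (116, 25), (118, 10)] [-64.11818341 -46.06969869]
46 1175 [(-36, 2), (-34, 12), (-32, 27), (-30, 36), (-28, 42), (-26, 41), (-24, 49), (-22, 18), (-8, 1), (-6, 20), (-4, 24), (-2, 35), (0, 33), (2, 42), (4, 37), (6, 37), (8, 43), (10, 19), (12, 18), (14, 15), (50, 10), (52, 15), (68, 2), (70, 27), (72, 38), (74, 39), (76, 41), (78, 39), (80, 39), (82, 39), (84, 33), (86, 27), (88, 29), (90, 14), (106, 18), (108, 52), (110, 49), (112, 38), (114, 39), (116, 25), (118, 11)] [45.7061714  63.97958159]
```

View pics/w6.png

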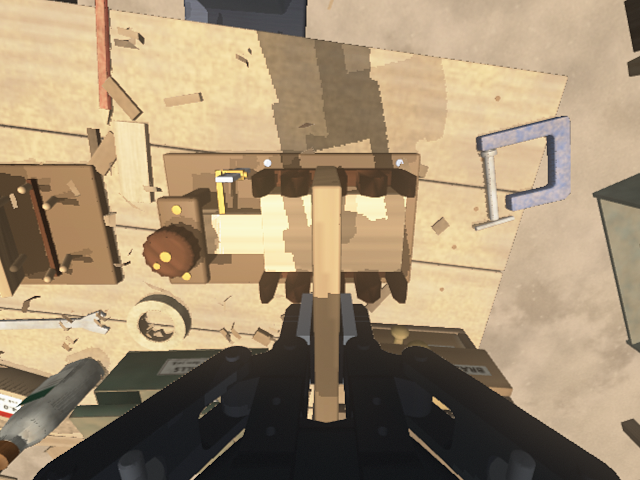

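```bash
cat >> h.py <<'E'
def slot(yj): a=.075; return np.array([.527-np.sin(a)*yj,.237+np.cos(a)*yj])
E
python3 - <<'E'
from h import *
x,y=slot(.0995); print(to([x,y,.16],down(np.pi/2+.075)))
E
```

```text
(array([-24.4,  63.9, 119.4]), array([ 0.002, -0.001, -0.   ]))
```

Call:
{"name": "play_rows", "arguments": {"xyz": [[-5, 15, 10], [-12, 35, 30], [-20, 55, 55], [-24.4, 64, 80], [-24.4, 64, 105], [-24.4, 64, 119], [-24.4, 64, 119], [-24.4, 64, 119], [-24.4, 64, 119], [-24.4, 64, 119]], "rot": [[0, 0, 0], [0, 0, 0], [0, 0, 0], [0, 0, 0], [0, 0, 0], [0, 0, 0], [0, 0, 0], [0, 0, 0], [0, 0, 0], [0, 0, 0]], "grip": [0, 0, 0, 0, 0, 0, 0, 0, 0, 0]}}

```text
time_s: 30.95
eef_pos: [0.52, 0.3364, 0.1614]
eef_rot: [0.0, -0.037, 0.999, 0.001]
wrist_force: [-0.3, -0.5, -0.5]
opening: 0.105
grasp_force: 59.9
```

```bash
python3 - <<'E'
from h import *
x,y=slot(.0995); print(to([x,y,.118],down(np.pi/2+.075)),pose()[1]['wrist_force'])
E
```

```text
(array([ 0.5, -0.3, 43.4]), array([ 0.002,  0.001, -0.001])) [-0.3182615  -0.49102746 -0.54333722]
```

Call:
{"name": "play_rows", "arguments": {"xyz": [[0.5, -0.3, 8], [0.5, -0.3, 16], [0.5, -0.3, 24], [0.5, -0.3, 32], [0.5, -0.3, 40], [0.5, -0.3, 43], [0.5, -0.3, 43], [0.5, -0.3, 43], [0.5, -0.3, 43], [0.5, -0.3, 43]], "rot": [[0, 0, 0], [0, 0, 0], [0, 0, 0], [0, 0, 0], [0, 0, 0], [0, 0, 0], [0, 0, 0], [0, 0, 0], [0, 0, 0], [0, 0, 0]], "grip": [0, 0, 0, 0, 0, 0, 0, 0, 0, 0]}}

```text
time_s: 32.2
eef_pos: [0.5191, 0.3361, 0.1177]
eef_rot: [-0.0, -0.037, 0.999, 0.001]
wrist_force: [-0.5, -0.4, -0.4]
opening: 0.106
grasp_force: 59.9
```

Call:
{"name": "play_rows", "arguments": {"xyz": [[0, 0, 2], [0, 0, 4], [0, 0, 6], [0, 0, 7], [0, 0, 8], [0, 0, 9], [0, 0, 9], [0, 0, 9], [0, 0, 9], [0, 0, 9]], "rot": [[0, 0, 0], [0, 0, 0], [0, 0, 0], [0, 0, 0], [0, 0, 0], [0, 0, 0], [0, 0, 0], [0, 0, 0], [0, 0, 0], [0, 0, 0]], "grip": [0, 0, 0, 0, 0, 0, 0, 0, 0, 0]}}

```text
time_s: 33.45
eef_pos: [0.5189, 0.3361, 0.1098]
eef_rot: [-0.0, -0.037, 0.999, 0.001]
wrist_force: [-5.2, -2.7, 9.9]
opening: 0.107
grasp_force: 61.4
```

Call:
{"name": "play_rows", "arguments": {"xyz": [[0, 0, -1], [0, 0, -1], [0, 0, -1], [0, 0, -1], [0, 0, -20], [0, 0, -45], [0, 0, -80], [0, 0, -120], [0, 0, -140], [0, 0, -140]], "rot": [[0, 0, 0], [0, 0, 0], [0, 0, 0], [0, 0, 0], [0, 0, 0], [0, 0, 0], [0, 0, 0], [0, 0, 0], [0, 0, 0], [0, 0, 0]], "grip": [0.35, 0.35, 0.35, 0.35, 0.35, 0.35, 0.35, 0.35, 0.35, 0.35]}}

```text
time_s: 34.7
eef_pos: [0.52, 0.3362, 0.2506]
eef_rot: [0.001, -0.037, 0.999, 0.001]
wrist_force: [-1.0, -0.2, -0.3]
opening: 0.351
grasp_force: 0.0
```

```bash
python3 - <<'E'
from h import *
G[1][1]=-.0867
from lev import Rj,J
for n in ('top','scene'):
    c,d,K,E=cam(n); P=(pts(d,K,E)-J)@Rj*1000
    m=(P[...,2]>105)&(P[...,2]<140)&(abs(P[...,0])<90)&(P[...,1]>60)&(P[...,1]<150)
    q=P[m]; print(n,len(q),np.percentile(q,[1,50,99],axis=0).round(1).tolist())
print(to(G[1]+.08*dz,RG))
E
```

```text
top 146 [[-51.0, 94.1, 105.9], [-5.4, 96.3, 123.4], [60.7, 104.7, 130.7]]
scene 262 [[-66.2, 88.7, 105.8], [-6.1, 94.4, 118.0], [62.4, 104.8, 129.2]]
(array([  -6.1, -384. ,  120. ]), array([ 0.525, -0.001,  0.005]))
```

Call:
{"name": "play_rows", "arguments": {"xyz": [[0, -40, 0], [-1, -95, 0], [-2, -150, 0], [-3, -205, 0], [-4, -260, 5], [-5, -310, 20], [-6, -350, 50], [-6, -384, 85], [-6, -384, 120], [-6, -384, 120]], "rot": [[0, 0, 0], [0.03, 0, 0], [0.1, 0, 0], [0.18, 0, 0], [0.26, 0, 0], [0.35, 0, 0], [0.44, 0, 0], [0.525, 0, 0.005], [0.525, 0, 0.005], [0.525, 0, 0.005]], "grip": [0.35, 0.35, 0.35, 0.35, 0.35, 0.35, 0.35, 0.35, 0.35, 0.35]}}

```text
time_s: 36.05
eef_pos: [0.5498, -0.0465, 0.1229]
eef_rot: [0.004, -0.035, 0.966, -0.258]
wrist_force: [0.0, -0.2, 0.9]
opening: 0.35
grasp_force: 0.0
```

```bash
sed -i 's/-.0307-.0561/-.0867/' h.py; python3 - <<'E'
from h import *
print(to(G[1],RG))
E
```

```text
(array([-3.8, -2.5, 76.8]), array([ 0.002, -0.009,  0.005]))
```

Call:
{"name": "play_rows", "arguments": {"xyz": [[-2, -1, 8], [-3, -2, 20], [-3.8, -2.5, 30], [-3.8, -2.5, 35], [-3.8, -2.5, 35], [-3.8, -2.5, 35], [-3.8, -2.5, 35], [-3.8, -2.5, 35], [-3.8, -2.5, 35], [-3.8, -2.5, 35]], "rot": [[0, 0, 0], [0, 0, 0], [0, 0, 0], [0, 0, 0], [0, 0, 0], [0, 0, 0], [0, 0, 0], [0, 0, 0], [0, 0, 0], [0, 0, 0]], "grip": [0.35, 0.35, 0.35, 0.35, 0.35, 0.35, 0.35, 0.35, 0.35, 0.35]}}

```text
time_s: 37.3
eef_pos: [0.5588, -0.0658, 0.0988]
eef_rot: [0.009, -0.034, 0.965, -0.259]
wrist_force: [-0.4, 0.3, 0.0]
opening: 0.35
grasp_force: 0.0
```

```bash
python3 - <<'E'
from h import *
print(to(G[1],RG))
E
```

```text
(array([ 4.5,  2.7, 46.1]), array([0.   , 0.001, 0.   ]))
```

Call:
{"name": "play_rows", "arguments": {"xyz": [[2, 1.5, 8], [4.5, 2.7, 18], [4.5, 2.7, 30], [4.5, 2.7, 40], [4.5, 2.7, 46], [4.5, 2.7, 46], [4.5, 2.7, 46], [4.5, 2.7, 46], [4.5, 2.7, 46], [4.5, 2.7, 46]], "rot": [[0, 0, 0], [0, 0, 0], [0, 0, 0], [0, 0, 0], [0, 0, 0], [0, 0, 0], [0, 0, 0], [0, 0, 0], [0, 0, 0], [0, 0, 0]], "grip": [0.35, 0.35, 0.35, 0.35, 0.35, 0.35, 0, 0, 0, 0]}}

```text
time_s: 38.55
eef_pos: [0.5561, -0.0867, 0.058]
eef_rot: [0.01, -0.034, 0.965, -0.259]
wrist_force: [-0.2, 0.4, 2.7]
opening: 0.108
grasp_force: 59.2
```

```bash
python3 - <<'E'
from h import *
x,y=slot(.0615)
print(to(G[1],RG),pose()[1]['wrist_force'],to([x,y,.28],down(np.pi/2+.075)))
E
```

```text
(array([0.4, 0.2, 0.4]), array([-0.   ,  0.001, -0.   ])) [-0.21427096  0.39298628  2.69166361] (array([   6.4,  223.6, -385.5]), array([-0.524, -0.   , -0.005]))
```

Call:
{"name": "play_rows", "arguments": {"xyz": [[0, 0, -15], [0, 0, -40], [0, 0, -90], [1, 0, -145], [2, 20, -200], [3, 50, -250], [4, 90, -290], [5, 130, -325], [6, 170, -355], [6, 210, -380]], "rot": [[0, 0, 0], [0, 0, 0], [0, 0, 0], [-0.05, 0, 0], [-0.13, 0, 0], [-0.22, 0, 0], [-0.31, 0, 0], [-0.4, 0, 0], [-0.48, 0, 0], [-0.524, 0, -0.005]], "grip": [0, 0, 0, 0, 0, 0, 0, 0, 0, 0]}}

```text
time_s: 39.8
eef_pos: [0.5232, 0.2858, 0.2834]
eef_rot: [0.0, -0.038, 0.999, 0.002]
wrist_force: [0.6, 0.0, 0.2]
opening: 0.115
grasp_force: 59.2
```

Call:
{"name": "play_rows", "arguments": {"xyz": [[0, 12, 0], [0, 12, 10], [0, 12, 30], [0, 12, 50], [0, 12, 70], [0, 12, 90], [0, 12, 100], [0, 12, 100], [0, 12, 100], [0, 12, 100]], "rot": [[0, 0, 0], [0, 0, 0], [0, 0, 0], [0, 0, 0], [0, 0, 0], [0, 0, 0], [0, 0, 0], [0, 0, 0], [0, 0, 0], [0, 0, 0]], "grip": [0, 0, 0, 0, 0, 0, 0, 0, 0, 0]}}

```text
time_s: 41.05
eef_pos: [0.5233, 0.296, 0.1827]
eef_rot: [0.0, -0.037, 0.999, 0.001]
wrist_force: [-0.5, -0.8, -0.0]
opening: 0.11
grasp_force: 59.2
```

```bash
python3 - <<'E'
from h import *
x,y=slot(.0615); print(to([x,y,.118],down(np.pi/2+.075)),pose()[1]['wrist_force'])
E
```

```text
(array([ 0.8,  2.3, 64.7]), array([ 0.001,  0.001, -0.   ])) [-0.54307802 -0.81324703 -0.02537786]
```

Call:
{"name": "play_rows", "arguments": {"xyz": [[0.8, 2.3, 0], [0.8, 2.3, 5], [0.8, 2.3, 15], [0.8, 2.3, 25], [0.8, 2.3, 35], [0.8, 2.3, 45], [0.8, 2.3, 55], [0.8, 2.3, 64], [0.8, 2.3, 64], [0.8, 2.3, 64]], "rot": [[0, 0, 0], [0, 0, 0], [0, 0, 0], [0, 0, 0], [0, 0, 0], [0, 0, 0], [0, 0, 0], [0, 0, 0], [0, 0, 0], [0, 0, 0]], "grip": [0, 0, 0, 0, 0, 0, 0, 0, 0, 0]}}

```text
time_s: 42.3
eef_pos: [0.5219, 0.2982, 0.118]
eef_rot: [-0.0, -0.037, 0.999, 0.0]
wrist_force: [0.5, 0.7, -0.8]
opening: 0.108
grasp_force: 59.2
```

Call:
{"name": "play_rows", "arguments": {"xyz": [[0, 0, 2], [0, 0, 4], [0, 0, 6], [0, 0, 7], [0, 0, 8], [0, 0, 9], [0, 0, 9], [0, 0, 9], [0, 0, 9], [0, 0, 9]], "rot": [[0, 0, 0], [0, 0, 0], [0, 0, 0], [0, 0, 0], [0, 0, 0], [0, 0, 0], [0, 0, 0], [0, 0, 0], [0, 0, 0], [0, 0, 0]], "grip": [0, 0, 0, 0, 0, 0, 0, 0, 0, 0]}}

```text
time_s: 43.55
eef_pos: [0.5216, 0.2981, 0.1102]
eef_rot: [-0.0, -0.037, 0.999, 0.0]
wrist_force: [-5.6, -2.4, 11.0]
opening: 0.112
grasp_force: 61.0
```

Seated. Release, lift, go to the third divider.

Call:
{"name": "play_rows", "arguments": {"xyz": [[0, 0, -1], [0, 0, -1], [0, 0, -1], [0, 0, -1], [0, 0, -20], [0, 0, -45], [0, 0, -80], [0, 0, -120], [0, 0, -140], [0, 0, -140]], "rot": [[0, 0, 0], [0, 0, 0], [0, 0, 0], [0, 0, 0], [0, 0, 0], [0, 0, 0], [0, 0, 0], [0, 0, 0], [0, 0, 0], [0, 0, 0]], "grip": [0.32, 0.32, 0.32, 0.32, 0.32, 0.32, 0.32, 0.32, 0.32, 0.32]}}

```text
time_s: 44.8
eef_pos: [0.5232, 0.2985, 0.2522]
eef_rot: [0.002, -0.037, 0.999, 0.001]
wrist_force: [-0.3, -0.7, -0.3]
opening: 0.321
grasp_force: 0.0
```

```bash
python3 - <<'E'
from h import *
print(to(G[2]+.06*dz,RG))
E
```

```text
(array([  -4.9, -469.3,  141.8]), array([0.526, 0.006, 0.004]))
```

Call:
{"name": "play_rows", "arguments": {"xyz": [[0, -40, 0], [-1, -95, 0], [-1, -150, 0], [-2, -205, 0], [-2, -260, 0], [-3, -315, 0], [-4, -370, 5], [-5, -420, 20], [-5, -455, 40], [-5, -469, 60]], "rot": [[0, 0, 0], [0.03, 0, 0], [0.1, 0, 0], [0.18, 0, 0], [0.26, 0, 0], [0.35, 0, 0], [0.44, 0, 0], [0.525, 0, 0.004], [0.526, 0.003, 0.004], [0.526, 0.006, 0.004]], "grip": [0.35, 0.35, 0.35, 0.35, 0.35, 0.35, 0.35, 0.35, 0.35, 0.35]}}

```text
time_s: 46.05
eef_pos: [0.5608, -0.1709, 0.1867]
eef_rot: [0.005, -0.034, 0.965, -0.259]
wrist_force: [-0.4, 1.2, -0.4]
opening: 0.353
grasp_force: 0.0
```

Call:
{"name": "play_rows", "arguments": {"xyz": [[0, 0, 0], [0, 0, 0], [0, 10, 15], [0, 25, 40], [0, 41, 71], [0, 41, 71], [0, 41, 71], [0, 41, 71], [0, 41, 71], [0, 41, 71]], "rot": [[0, 0, 0], [0, 0, 0], [0, 0, 0], [0, 0, 0], [0, 0, 0], [0, 0, 0], [0, 0, 0], [0, 0, 0], [0, 0, 0], [0, 0, 0]], "grip": [0.35, 0.35, 0.35, 0.35, 0.35, 0.35, 0.35, 0.35, 0.35, 0.35]}}

```text
time_s: 47.3
eef_pos: [0.5616, -0.1696, 0.1072]
eef_rot: [0.007, -0.034, 0.965, -0.26]
wrist_force: [0.8, -0.0, -0.5]
opening: 0.347
grasp_force: 0.0
```

```bash
python3 - <<'E'
from h import *
print(to(G[2],RG),pose()[1]['eef_pos'],pose()[1]['wrist_force'])
E
```

```text
(array([-2.3, -0.5, 57.7]), array([-0.002, -0.004,  0.002])) [ 0.56156514 -0.16956931  0.10715358] [ 0.77791576 -0.04173326 -0.51210146]
```

Call:
{"name": "play_rows", "arguments": {"xyz": [[-1, 0, 8], [-2.3, 0, 20], [-2.3, 0, 34], [-2.3, 0, 46], [-2.3, 0, 57.5], [-2.3, 0, 57.5], [-2.3, 0, 57.5], [-2.3, 0, 57.5], [-2.3, 0, 57.5], [-2.3, 0, 57.5]], "rot": [[0, 0, 0], [0, 0, 0], [0, 0, 0], [0, 0, 0], [0, 0, 0], [0, 0, 0], [0, 0, 0], [0, 0, 0], [0, 0, 0], [0, 0, 0]], "grip": [0.35, 0.35, 0.35, 0.35, 0.35, 0.35, 0, 0, 0, 0]}}

```text
time_s: 48.55
eef_pos: [0.5658, -0.1983, 0.0574]
eef_rot: [0.007, -0.034, 0.965, -0.26]
wrist_force: [-0.6, -2.1, 3.1]
opening: 0.105
grasp_force: 59.5
```

```bash
python3 - <<'E'
from h import *
x,y=slot(.0235)
print(to(G[2],RG),pose()[1]['wrist_force'],to([x,y,.28],down(np.pi/2+.075)))
E
```

```text
(array([ 0.1, -0.4,  0.1]), array([-0.003, -0.004,  0.002])) [-0.60057684 -2.12096211  3.13471284] (array([   9.6,  286.4, -423.7]), array([-0.526, -0.006, -0.004]))
```

Call:
{"name": "play_rows", "arguments": {"xyz": [[0, 0, -15], [0, 0, -40], [0, 0, -90], [1, 0, -145], [2, 15, -200], [4, 45, -250], [5, 85, -290], [7, 130, -325], [8, 175, -355], [9, 220, -385]], "rot": [[0, 0, 0], [0, 0, 0], [0, 0, 0], [-0.05, 0, 0], [-0.13, 0, 0], [-0.22, 0, 0], [-0.31, 0, 0], [-0.4, 0, 0], [-0.48, -0.003, 0], [-0.526, -0.006, -0.004]], "grip": [0, 0, 0, 0, 0, 0, 0, 0, 0, 0]}}

```text
time_s: 49.8
eef_pos: [0.5304, 0.1857, 0.2796]
eef_rot: [-0.001, -0.037, 0.999, 0.002]
wrist_force: [0.7, -0.7, -0.7]
opening: 0.113
grasp_force: 59.7
```

Call:
{"name": "play_rows", "arguments": {"xyz": [[0, 30, 0], [0, 60, 0], [0, 75, 5], [0, 75, 15], [0, 75, 30], [0, 75, 45], [0, 75, 60], [0, 75, 75], [0, 75, 75], [0, 75, 75]], "rot": [[0, 0, 0], [0, 0, 0], [0, 0, 0], [0, 0, 0], [0, 0, 0], [0, 0, 0], [0, 0, 0], [0, 0, 0], [0, 0, 0], [0, 0, 0]], "grip": [0, 0, 0, 0, 0, 0, 0, 0, 0, 0]}}

```text
time_s: 51.05
eef_pos: [0.5257, 0.2588, 0.2048]
eef_rot: [-0.0, -0.037, 0.999, 0.0]
wrist_force: [-0.5, -0.4, -0.9]
opening: 0.111
grasp_force: 59.7
```

```bash
python3 - <<'E'
from h import *
x,y=slot(.0235); print(to([x,y,.118],down(np.pi/2+.075)),pose()[1]['eef_pos'],pose()[1]['wrist_force'])
E
```

```text
(array([ 0.3,  1.6, 86.8]), array([ 0.001, -0.   , -0.001])) [0.52566608 0.2587567  0.20484296] [-0.47637689 -0.41194505 -0.91248121]
```

Call:
{"name": "play_rows", "arguments": {"xyz": [[0.3, 1.6, 10], [0.3, 1.6, 25], [0.3, 1.6, 38], [0.3, 1.6, 46], [0.3, 1.6, 54], [0.3, 1.6, 62], [0.3, 1.6, 70], [0.3, 1.6, 78], [0.3, 1.6, 86], [0.3, 1.6, 86]], "rot": [[0, 0, 0], [0, 0, 0], [0, 0, 0], [0, 0, 0], [0, 0, 0], [0, 0, 0], [0, 0, 0], [0, 0, 0], [0, 0, 0], [0, 0, 0]], "grip": [0, 0, 0, 0, 0, 0, 0, 0, 0, 0]}}

```text
time_s: 52.3
eef_pos: [0.5243, 0.2602, 0.1176]
eef_rot: [-0.001, -0.037, 0.999, 0.0]
wrist_force: [0.8, 0.8, -0.6]
opening: 0.107
grasp_force: 59.7
```

Call:
{"name": "play_rows", "arguments": {"xyz": [[0, 0, 2], [0, 0, 4], [0, 0, 6], [0, 0, 7], [0, 0, 8], [0, 0, 9], [0, 0, 9], [0, 0, 9], [0, 0, 9], [0, 0, 9]], "rot": [[0, 0, 0], [0, 0, 0], [0, 0, 0], [0, 0, 0], [0, 0, 0], [0, 0, 0], [0, 0, 0], [0, 0, 0], [0, 0, 0], [0, 0, 0]], "grip": [0, 0, 0, 0, 0, 0, 0, 0, 0, 0]}}

```text
time_s: 53.55
eef_pos: [0.5249, 0.2604, 0.1096]
eef_rot: [-0.0, -0.037, 0.999, 0.0]
wrist_force: [-0.0, -0.0, 2.3]
opening: 0.106
grasp_force: 60.0
```

Call:
{"name": "play_rows", "arguments": {"xyz": [[0, 0, 0.7], [0, 0, 1.2], [0, 0, 1.2], [0, 0, 0.5], [0, 0, 0.5], [0, 0, 0.5], [0, 0, 0.5], [0, 0, -20], [0, 0, -60], [0, 0, -100]], "rot": [[0, 0, 0], [0, 0, 0], [0, 0, 0], [0, 0, 0], [0, 0, 0], [0, 0, 0], [0, 0, 0], [0, 0, 0], [0, 0, 0], [0, 0, 0]], "grip": [0, 0, 0, 0.32, 0.32, 0.32, 0.32, 0.32, 0.32, 0.32]}}

```text
time_s: 54.8
eef_pos: [0.5246, 0.2602, 0.2101]
eef_rot: [-0.001, -0.037, 0.999, 0.0]
wrist_force: [-0.2, 0.6, 0.9]
opening: 0.32
grasp_force: 0.0
```

```bash
python3 - <<'E'
from h import *
print(to([.49,.29,.30],down(np.pi/2+.075)))
E
```

```text
(array([ 32.5,  32.4, -89.8]), array([ 0.   , -0.002, -0.001]))
```

Call:
{"name": "play_rows", "arguments": {"xyz": [[10, 10, -30], [20, 20, -60], [32, 32, -90], [32, 32, -90], [32, 32, -90], [32, 32, -90], [32, 32, -90], [32, 32, -90], [32, 32, -90], [32, 32, -90]], "rot": [[0, 0, 0], [0, 0, 0], [0, 0, 0], [0, 0, 0], [0, 0, 0], [0, 0, 0], [0, 0, 0], [0, 0, 0], [0, 0, 0], [0, 0, 0]], "grip": [1, 1, 1, 1, 1, 1, 1, 1, 1, 1]}}

```text
time_s: 56.05
eef_pos: [0.4908, 0.2897, 0.2995]
eef_rot: [-0.0, -0.037, 0.999, 0.0]
wrist_force: [0.4, -0.2, -0.3]
opening: 1.002
grasp_force: 0.0
```

```bash
python3 - <<'E'
from h import *
from lev import Rj,J
c,d,K,E=cam('wrist'); np.savez('w7.npz',c=c,d=d,K=K,E=E); save('w7',c)
P=(pts(d,K,E)-J)@Rj*1000
for yj in (100,62,24):
    m=(P[...,2]>110)&(P[...,2]<140)&(abs(P[...,1]-yj)<14)&(abs(P[...,0])<100); q=P[m]
    t=q[q[:,2]>122]; print(yj,len(q),'x',np.percentile(q[:,0],[.5,99.5]).round(1),'top',np.median(t[:,2]).round(2),'y',np.percentile(t[:,1],[1,99]).round(1), 'z ends',[np.median(t[abs(t[:,0]-s)<12,2]).round(2) for s in(-50,0,50)], 'yaw',np.polyfit(t[:,0],t[:,1],1)[0].round(4))
m=(abs(P[...,0])<35)&(P[...,1]>-15)&(P[...,1]<10)&(P[...,2]>50)&(P[...,2]<75);print('bed',np.median(P[...,2][m]))
c,d,K,E=cam('top'); np.savez('top2.npz',c=c,d=d,K=K,E=E); P=pts(d,K,E)
m=(P[...,2]>.025)&(P[...,2]<.04)&(abs(P[...,0]-.48)<.12)&(abs(P[...,1]+.43)<.12)
n,l,s,ce=cv2.connectedComponentsWithStats(m.astype(np.uint8))
for i in range(1,n):
    if s[i,4]>300: r=cv2.minAreaRect((P[l==i][:,:2]*1000).astype(np.float32)); print('block',r,np.median(P[l==i][:,2]), cv2.boxPoints(r).round().tolist())
E
```

```text
100 1644 x [-64.9  63.2] top 126.66 y [ 95.  105.1] z ends [np.float64(126.58), np.float64(126.69), np.float64(126.74)] yaw -0.0031
62 1399 x [-65.5  63.1] top 126.81 y [57.  66.7] z ends [np.float64(126.7), np.float64(126.82), np.float64(126.91)] yaw 0.0002
24 1539 x [-64.  64.] top 126.83 y [19.3 29.3] z ends [np.float64(126.78), np.float64(126.81), np.float64(126.9)] yaw 0.002
bed 64.9330746359525
block ((468.015625, -401.586181640625), (59.3965950012207, 99.24102020263672), 74.30755615234375) 0.032246642208515475 [[412.0, -417.0], [508.0, -444.0], [524.0, -386.0], [428.0, -360.0]]
```

View pics/w7.png

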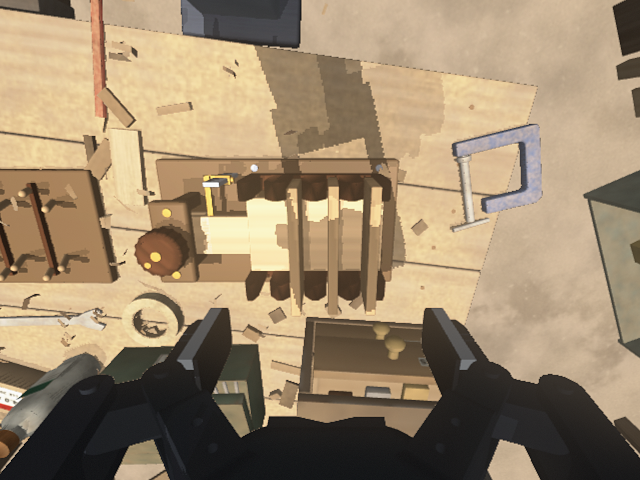

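```bash
python3 - <<'E'
from h import *
print(to([.468,-.4016,.12],down(1.297)))
E
```

```text
(array([  74. , -687.9,  179.2]), array([ 0.   , -0.001,  0.348]))
```

Call:
{"name": "play_rows", "arguments": {"xyz": [[5, -40, 0], [10, -95, 0], [15, -150, 0], [20, -205, 0], [26, -260, 0], [32, -315, 0], [38, -370, 0], [44, -425, 0], [50, -480, 10], [56, -535, 30]], "rot": [[0, 0, 0.02], [0, 0, 0.05], [0, 0, 0.09], [0, 0, 0.13], [0, 0, 0.17], [0, 0, 0.21], [0, 0, 0.25], [0, 0, 0.29], [0, 0, 0.33], [0, 0, 0.348]], "grip": [1, 1, 1, 1, 1, 1, 1, 1, 1, 1]}}

```text
time_s: 57.4
eef_pos: [0.475, -0.2502, 0.2702]
eef_rot: [0.001, 0.137, 0.991, -0.001]
wrist_force: [1.1, 1.0, -0.8]
opening: 0.995
grasp_force: 0.0
```

```bash
python3 - <<'E'
from h import *
print(to([.468,-.4016,.12],down(1.297)))
E
```

```text
(array([ -34.1, -147.5,  150.4]), array([-0.001,  0.002, -0.001]))
```

Call:
{"name": "play_rows", "arguments": {"xyz": [[-8, -35, 20], [-18, -75, 50], [-26, -115, 85], [-34, -147, 120], [-34, -147, 150], [-34, -147, 150], [-34, -147, 150], [-34, -147, 150], [-34, -147, 150], [-34, -147, 150]], "rot": [[0, 0, 0], [0, 0, 0], [0, 0, 0], [0, 0, 0], [0, 0, 0], [0, 0, 0], [0, 0, 0], [0, 0, 0], [0, 0, 0], [0, 0, 0]], "grip": [1, 1, 1, 1, 1, 1, 1, 1, 1, 1]}}

```text
time_s: 58.65
eef_pos: [0.4679, -0.3987, 0.12]
eef_rot: [-0.0, 0.136, 0.991, -0.0]
wrist_force: [1.2, 0.6, -0.1]
opening: 0.999
grasp_force: 0.0
```

```bash
python3 - <<'E'
from h import *
c,d,K,E=cam('wrist'); P=pts(d,K,E)
m=(P[...,2]>.025)&(P[...,2]<.04)&(abs(P[...,0]-.468)<.09)&(abs(P[...,1]+.40)<.09)
n,l,s,ce=cv2.connectedComponentsWithStats(m.astype(np.uint8))
for i in range(1,n):
    if s[i,4]>2000: print('block',cv2.minAreaRect((P[l==i][:,:2]*1000).astype(np.float32)),np.median(P[l==i][:,2]),s[i])
print(to([.468,-.4016,.023],down(1.297)))
E
```

```text
block ((469.92205810546875, -402.33966064453125), (58.19145202636719, 98.05833435058594), 74.40982055664062) 0.03330638006451567 [  276   187    91   136 11475]
(array([-1.1, -2.8, 96.7]), array([-0.   , -0.   ,  0.001]))
```

Call:
{"name": "play_rows", "arguments": {"xyz": [[-2, -2.8, 15], [-2.5, -2.8, 35], [-2.5, -2.8, 55], [-2.5, -2.8, 75], [-2.5, -2.8, 90], [-2.5, -2.8, 97], [-2.5, -2.8, 97], [-2.5, -2.8, 97], [-2.5, -2.8, 97], [-2.5, -2.8, 97]], "rot": [[0, 0, 0], [0, 0, 0], [0, 0, 0], [0, 0, 0], [0, 0, 0], [0, 0, 0], [0, 0, 0], [0, 0, 0], [0, 0, 0], [0, 0, 0]], "grip": [1, 1, 1, 1, 1, 1, 1, 0.5, 0.5, 0.5]}}

```text
time_s: 59.95
eef_pos: [0.4698, -0.4027, 0.0235]
eef_rot: [0.0, 0.136, 0.991, -0.001]
wrist_force: [-0.4, -0.7, 4.2]
opening: 0.679
grasp_force: 66.3
```

```bash
python3 - <<'E'
from h import *
x,y=slot(.0615); print(pose()[1]['eef_pos'],pose()[1]['opening'],to([x,y,.25],down(.075)))
E
```

```text
[ 0.46978676 -0.40267711  0.023491  ] 0.6790255368950674 (array([ 138.5,  688.9, -227.4]), array([-0.000e+00,  1.000e-03,  1.222e+00]))
```

Call:
{"name": "play_rows", "arguments": {"xyz": [[0, 0, -15], [0, 0, -45], [0, 0, -90], [2, 10, -140], [12, 60, -185], [23, 115, -227], [34, 170, -227], [46, 228, -227], [57, 284, -227], [68, 340, -227]], "rot": [[0, 0, 0], [0, 0, 0], [0, 0, 0], [0, 0, 0.05], [0, 0, 0.15], [0, 0, 0.25], [0, 0, 0.35], [0, 0, 0.45], [0, 0, 0.55], [0, 0, 0.65]], "grip": [0.5, 0.5, 0.5, 0.5, 0.5, 0.5, 0.5, 0.5, 0.5, 0.5]}}

```text
time_s: 61.2
eef_pos: [0.4952, -0.0542, 0.2501]
eef_rot: [-0.0, 0.447, 0.895, 0.0]
wrist_force: [0.8, -0.2, -2.3]
opening: 0.676
grasp_force: 65.6
```

```bash
python3 - <<'E'
from h import *
x,y=slot(.0615); print(pose()[1]['eef_pos'],pose()[1]['opening'],to([x,y,.25],down(.075)))
E
```

```text
[ 0.49521313 -0.05418474  0.25007775] 0.6761209398522058 (array([2.656e+02, 2.334e+02, 2.000e-01]), array([-0.   , -0.   ,  0.569]))
```

Call:
{"name": "play_rows", "arguments": {"xyz": [[40, 35, 0], [80, 70, 0], [120, 105, 0], [160, 140, 0], [200, 175, 0], [240, 210, 0], [260, 228, 0], [266, 233, 0], [266, 233, 0], [266, 233, 0]], "rot": [[0, 0, 0.08], [0, 0, 0.17], [0, 0, 0.26], [0, 0, 0.35], [0, 0, 0.44], [0, 0, 0.53], [0, 0, 0.569], [0, 0, 0.569], [0, 0, 0.569], [0, 0, 0.569]], "grip": [0.5, 0.5, 0.5, 0.5, 0.5, 0.5, 0.5, 0.5, 0.5, 0.5]}}

```text
time_s: 62.45
eef_pos: [0.5212, 0.2953, 0.2496]
eef_rot: [-0.0, 0.679, 0.734, -0.0]
wrist_force: [-0.7, -0.8, -0.9]
opening: 0.679
grasp_force: 65.6
```

```bash
python3 - <<'E'
from h import *
x,y=slot(.0615); print(pose()[1]['eef_pos'],pose()[1]['q'],to([x,y,.1525],down(.075)))
E
```

```text
[0.52120383 0.29530125 0.24963814] [3.17307758e-01 2.34743040e-01 1.54434337e+00 4.72771697e-04
 1.36350625e+00 2.39679431e-01] (array([ 2.9,  1.5, 97.1]), array([-0.001, -0.   ,  0.003]))
```

Call:
{"name": "play_rows", "arguments": {"xyz": [[2, 1, 15], [2.9, 1.5, 35], [2.9, 1.5, 55], [2.9, 1.5, 75], [2.9, 1.5, 88], [2.9, 1.5, 95], [2.9, 1.5, 97], [2.9, 1.5, 97], [2.9, 1.5, 97], [2.9, 1.5, 97]], "rot": [[0, 0, 0], [0, 0, 0.003], [0, 0, 0.003], [0, 0, 0.003], [0, 0, 0.003], [0, 0, 0.003], [0, 0, 0.003], [0, 0, 0.003], [0, 0, 0.003], [0, 0, 0.003]], "grip": [0.5, 0.5, 0.5, 0.5, 0.5, 0.5, 0.5, 0.5, 0.5, 0.5]}}

```text
time_s: 63.7
eef_pos: [0.5226, 0.2996, 0.1531]
eef_rot: [-0.0, 0.68, 0.733, 0.0]
wrist_force: [0.3, 0.8, -2.6]
opening: 0.679
grasp_force: 65.7
```

Call:
{"name": "play_rows", "arguments": {"xyz": [[0, 0, 0.5], [0, 0, 1], [0, 0, 1.5], [0, 0, 2], [0, 0, 2.4], [0, 0, 2.4], [0, 0, 2.4], [0, 0, 2.4], [0, 0, 2.4], [0, 0, 2.4]], "rot": [[0, 0, 0], [0, 0, 0], [0, 0, 0], [0, 0, 0], [0, 0, 0], [0, 0, 0], [0, 0, 0], [0, 0, 0], [0, 0, 0], [0, 0, 0]], "grip": [0.5, 0.5, 0.5, 0.5, 0.5, 0.5, 0.5, 0.5, 0.5, 0.5]}}

```text
time_s: 64.95
eef_pos: [0.5223, 0.2995, 0.1501]
eef_rot: [-0.001, 0.68, 0.733, -0.0]
wrist_force: [-0.3, 0.5, -0.6]
opening: 0.677
grasp_force: 65.7
```

Call:
{"name": "play_rows", "arguments": {"xyz": [[0, 0, 0.3], [0, 0, 0.6], [0, 0, 0.9], [0, 0, 0.9], [0, 0, 0.9], [0, 0, 0.9], [0, 0, 0.9], [0, 0, 0.9], [0, 0, 0.9], [0, 0, 0.9]], "rot": [[0, 0, 0], [0, 0, 0], [0, 0, 0], [0, 0, 0], [0, 0, 0], [0, 0, 0], [0, 0, 0], [0, 0, 0], [0, 0, 0], [0, 0, 0]], "grip": [0.5, 0.5, 0.5, 0.5, 0.5, 0.5, 0.5, 0.5, 0.5, 0.5]}}

```text
time_s: 66.2
eef_pos: [0.5224, 0.2996, 0.1499]
eef_rot: [-0.0, 0.68, 0.733, 0.0]
wrist_force: [-3.8, -0.6, 5.4]
opening: 0.682
grasp_force: 66.4
```

Contact made. Release, rise, and look.

Call:
{"name": "play_rows", "arguments": {"xyz": [[0, 0, -0.3], [0, 0, -0.3], [0, 0, -0.3], [0, 0, -0.3], [0, 0, -0.3], [0, 0, -15], [0, 0, -40], [0, 0, -80], [0, 0, -120], [0, 0, -150]], "rot": [[0, 0, 0], [0, 0, 0], [0, 0, 0], [0, 0, 0], [0, 0, 0], [0, 0, 0], [0, 0, 0], [0, 0, 0], [0, 0, 0], [0, 0, 0]], "grip": [0.75, 0.9, 1, 1, 1, 1, 1, 1, 1, 1]}}

```text
time_s: 67.45
eef_pos: [0.523, 0.2996, 0.3028]
eef_rot: [0.0, 0.68, 0.733, 0.001]
wrist_force: [1.1, 0.3, -0.2]
opening: 1.002
grasp_force: 0.0
```

Call:
{"name": "play_rows", "arguments": {"xyz": [[20, 0, 0], [40, -20, 0], [60, -40, 0], [80, -60, 0], [80, -60, 0], [80, -60, 0], [80, -60, 0], [80, -60, 0], [80, -60, 0], [80, -60, 0]], "rot": [[0, 0, 0], [0, 0, -0.15], [0, 0, -0.3], [0, 0, -0.45], [0, 0, -0.6], [0, 0, -0.75], [0, 0, -0.9], [0, 0, -1.05], [0, 0, -1.2], [0, 0, -1.2]], "grip": [1, 1, 1, 1, 1, 1, 1, 1, 1, 1]}}

```text
time_s: 68.7
eef_pos: [0.456, 0.3752, 0.2985]
eef_rot: [-0.001, 0.148, 0.989, -0.0]
wrist_force: [-0.7, 0.9, -0.1]
opening: 1.003
grasp_force: 0.0
```

```bash
python3 - <<'E'
from h import *
from lev import Rj,J
c,d,K,E=cam('wrist'); save('w8',c)
for n in ('wrist','top'):
    if n!='wrist': c,d,K,E=cam(n)
    P=(pts(d,K,E)-J)@Rj*1000
    m=(P[...,2]>145)&(P[...,2]<175)&(abs(P[...,1]-62)<70)&(abs(P[...,0])<60); q=P[m]; A=np.c_[q[:,:2],np.ones(len(q))]; k,*_=np.linalg.lstsq(A,q[:,2],rcond=None)
    print(n,len(q),'z',np.median(q[:,2]).round(1),'slope',k[:2].round(4),cv2.minAreaRect(q[:,:2].astype(np.float32)))
    m=(abs(P[...,0])<15)&(P[...,1]>-62)&(P[...,1]<-38)&(P[...,2]>40)&(P[...,2]<80); print(' tongue',np.median(P[...,2][m]))
    if n=='top':
        f=np.load('top1.npz'); P0=(pts(np.load('top0.npz')['d'],K,E)-J)@Rj*1000; m=(abs(P0[...,0])<15)&(P0[...,1]>-62)&(P0[...,1]<-38)&(P0[...,2]>40)&(P0[...,2]<80); print(' tongue start',np.median(P0[...,2][m]))
E
```

```text
wrist 5967 z 159.8 slope [ 0.0604 -0.0104] ((1.1492557525634766, 63.881587982177734), (58.3416862487793, 97.98930358886719), 0.3206039071083069)
 tongue 65.12269776955642
top 1038 z 157.9 slope [0.018  0.0027] ((-0.11817550659179688, 63.25157928466797), (59.08780288696289, 99.3302230834961), 0.32087644934654236)
 tongue 63.241767621122435
 tongue start 68.53346300675479
```

View pics/w8.png

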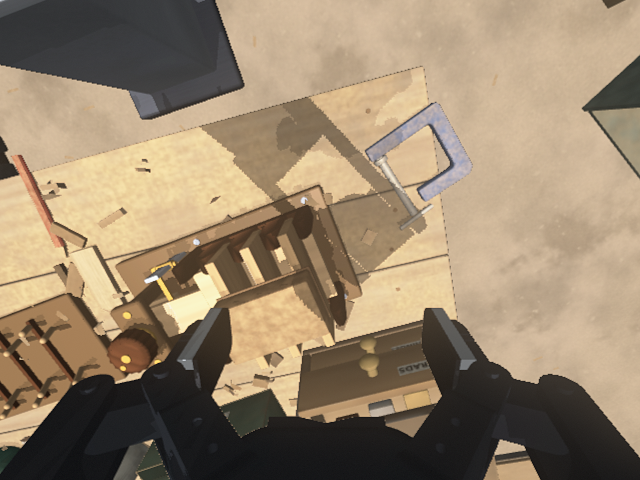

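```bash
python3 -c "
from h import *
print(ctrl.hand_in())"
```

```text
the job is handed in; nothing more can be done
None
```

I've handed the job in. I wound the bed about 3 mm below the rider, then raised it level with it (to about 0.2 mm by my measurements). All three dividers stand in their own slots on the bed, and the sanding block lies across their upper edges.

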